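Pack good corner plates, bin the marked rejects, close the box

ROBOT

A 6-joint arm with a two-finger parallel gripper is mounted at the origin on a cart in front of the work surface, level with it; the furniture and walls round the work are solid. World frame = base frame: x ahead of the robot, y to its left, z up, the work surface at z = 0. Lengths are in m, angles in rad, forces in N, time in s.
With the tool pointing down it reaches from about 0.35 to 0.95 m from the base axis. Payload 17.4 kg.
Tool frame: the origin (TCP) lies midway between the tips of the shut fingers; the grasp point (between the pads) lies 19 mm behind it; z points along the fingers, y is the line along which they close (so a half turn about z gives the same grasp; the last joint's range is limited). The gripper opens to 93 mm and grips with 3 to 60 N. Pads are 15 mm wide; open, the fingers measure 128 mm over their backs; the gripper's body (75 mm by 188 mm) begins 65 mm behind the grasp point.
Start: joints at [1.065, 0.116, 1.442, -0, 1.584, -0.038], TCP at [0.304, 0.602, 0.197] pointing down, gripper open.
Joint ranges: [-2.83, 2.83], [-0.83, 2.19], [0.07, 2.5], [-1.14, 4.28], [0.01, 3], [-2.97, 2.97]. Speed limits (rad/s): [1.89, 1.89, 2.22, 3.14, 3.14, 3.14].

INTERFACE

Orientations are given as a rotation vector (axis times angle).
In Python, from cell import status, get_image, camera_params, workorder gives the robot as it stands. The module is installed in compiled form; this text tells all that it offers.
- The arm moves only by the tool servo_tool, never from a script. Its argument "commands" is a list that holds one entry, the list of rows, each a list of 5 numbers: the closure, from -1 (fully open) to 1 (shut), then the shift along the world's x, y, z in cm, then the turn about the world's z in degrees. In form: [[[jaw, dx, dy, dz, twist], ...]]. A call has 1 to 5 rows; each row shifts and turns the commanded pose from where the row before left it; what a row does not reach is not made up. A row lasts 1/10 s, in which the tool goes at most 50 mm and 8.59 degrees, less where a joint would pass 70% of its speed; a pose out of reach is approached as far as the arm can. A call with a gripper value outside its range is refused whole. The fingers move at their own pace and stop on an object; "newtons" is the grip in N (left out, the last holds). Time passes only in rows, so rows that do not move let the fingers close. It gives the time, the measured TCP pose, the force, the opening and the grip force at its end, in the units of the state.
- status.state(): the state, without advancing time (a new reading comes with each control period).
- get_image(name): name is "scene" or "side" or "wrist"; returns the picture (400x640x3 uint8, red, green, blue); there is no depth.
- camera_params(name): a dict with "intrinsics" (3x3 intrinsics, pixels), "camera_from_world" (4x4, takes a point from world to camera coordinates). Camera axes: x right, y down, z forward; pixel columns grow to the right and rows downward; lengths in m; the calibration is good to about 2 mm. A picture is of the moment at which its call begins: read the wrist's pose just before it. camera_params takes no time and is no camera call; for the wrist camera it gives the pose at the moment of the call.
- workorder.finish_job(): hands the job in; it is judged then, once.
The state is a dict: "time": time; "q": joint angles; "joint_velocities": joint speeds; "tau": joint torques, N m; "eef_pos": TCP position; "tool_rot": TCP orientation; "contact_force": force on the tool from outside, world axes, zero at the start; "ft_torque": the same for the moment, N m; "grip_width": finger opening in m; "grip_force": force on a finger pad.
Only numpy, scipy, OpenCV 4.12 (cv2) and the standard library are available. Lean on these libraries where they do the work, as an engineer would, in place of code of your own. Each camera call takes 0.05 s, during which the arm holds its last target. There are 200 camera calls.

TASK

Sort the L-shaped corner plates: lay those with a red paint mark flat in the blue reject bin, and pile all the good ones in the middle of the plywood box, flat, one on another, square with its sides, each turned half round from the one below so that the heels of the Ls alternate. When everything is sorted, fold the lid down until the box is fully shut, and leave the oil can and the grease tin alone.

Things in the scene. Friction and masses are not known exactly. Their poses are not given: they have to be found in the camera images.
- packing_box: open plywood box fixed to the table, 150 x 150 mm outside, 52 mm high, walls and floor 6 mm thick (138 x 138 mm inside). Origin: centre of its underside on the table; x points to the hinge side (away from the robot), z up.
- box_floor (a point): centre of the packing box's inner floor (top of the floor, 6 mm above the table), axes as packing_box: where the pile stands
- box_lid (a joint): hinge of the packing box's plywood lid, rad: 0 = shut flat on the rim, 1.57 = upright, 1.9 = its stop; it starts at 1.7 to 1.85. The hinge is stiff (friction): the lid stays at whatever angle it is left and must be pushed all the way. The lid is 8 mm thick and reaches 150 mm from the hinge line; pushed from behind at its upper part and followed over and down it closes with a few newtons.
- box_lid_hinge (a point): middle of the lid's hinge line, on the far (+x) rim of the packing box; fixed, 52 mm above the table
- box_lid_handle (a point): black knob at the middle of the lid's free edge, on the outer face (on top when shut, facing away from the robot when open); the point is 35 mm out from that face, 120 mm from the hinge line; the knob is 28 mm across and 43 mm tall
- bench_vise: blue bench vise bolted to the table left of and before the packing box: keep the gripper clear of it. Origin on the table; axes as the world's; it reaches 95 mm to +x, 95 mm to -x and 62 mm to either side, jaws 128 mm high from 57 mm before to 36 mm behind the origin, lower (87 mm) behind them.
- reject_bin: low open blue plastic bin fixed to the table, 130 x 130 mm outside, 45 mm high, walls and floor 5 mm thick. Origin: centre of its underside on the table, z up. It stands left of the packing box or at the right end of the work.
- plate_1_mid (a point): flat pale aluminium L, two legs 80 mm long, 34 wide, 10 thick, 0.15 kg, dark screw holes. Point: centre of its 80 x 80 mm bounding square, half-way up. z up; one leg lies along x (y -40 to -6 mm), one along y (x -40 to -6); the notch is x, y > -6. A good plate, no paint; three or all four of plate_1..4 are there.
- plate_1_heel (a point): the outer-corner (heel) point of plate_1, 23 mm from the bounding square's centre along both -x and -y, half-way up
- plate_2_mid (a point): flat pale aluminium L, two legs 80 mm long, 34 wide, 10 thick, 0.15 kg, dark screw holes. Point: centre of its 80 x 80 mm bounding square, half-way up. z up; one leg lies along x (y -40 to -6 mm), one along y (x -40 to -6); the notch is x, y > -6. A good plate, no paint; three or all four of plate_1..4 are there.
- plate_2_heel (a point): the outer-corner (heel) point of plate_2, 23 mm from the bounding square's centre along both -x and -y, half-way up
- plate_3_mid (a point): flat pale aluminium L, two legs 80 mm long, 34 wide, 10 thick, 0.15 kg, dark screw holes. Point: centre of its 80 x 80 mm bounding square, half-way up. z up; one leg lies along x (y -40 to -6 mm), one along y (x -40 to -6); the notch is x, y > -6. A good plate, no paint; three or all four of plate_1..4 are there.
- plate_3_heel (a point): the outer-corner (heel) point of plate_3, 23 mm from the bounding square's centre along both -x and -y, half-way up
- plate_4_mid (a point): flat pale aluminium L, two legs 80 mm long, 34 wide, 10 thick, 0.15 kg, dark screw holes. Point: centre of its 80 x 80 mm bounding square, half-way up. z up; one leg lies along x (y -40 to -6 mm), one along y (x -40 to -6); the notch is x, y > -6. A good plate, no paint; three or all four of plate_1..4 are there.
- plate_4_heel (a point): the outer-corner (heel) point of plate_4, 23 mm from the bounding square's centre along both -x and -y, half-way up
- reject_1_mid (a point): flat pale aluminium L, two legs 80 mm long, 34 wide, 10 thick, 0.15 kg, dark screw holes. Point: centre of its 80 x 80 mm bounding square, half-way up. z up; one leg lies along x (y -40 to -6 mm), one along y (x -40 to -6); the notch is x, y > -6. A reject: red round paint mark, 26 mm, on its heel (x = y = -23 mm), both faces.
- reject_2_mid (a point): flat pale aluminium L, two legs 80 mm long, 34 wide, 10 thick, 0.15 kg, dark screw holes. Point: centre of its 80 x 80 mm bounding square, half-way up. z up; one leg lies along x (y -40 to -6 mm), one along y (x -40 to -6); the notch is x, y > -6. A reject: red round paint mark, 26 mm, on its heel (x = y = -23 mm), both faces.
- oil_can: bystander: red oil can with a thin spout, 147 mm high; origin at its foot
- grease_tin: bystander: red tin with grey cap, the nearer of two (right of the work), 64 mm across, 47 mm high; origin at its foot

How it is judged:
By the outcome, as a careful person would: the job done as asked, in the order asked, and still so for the second after the job is handed in, with the robot touching nothing.
Of plate_1, plate_2, plate_3, plate_4 only 3 to 4 are there at a start; the rules pass over those that are not, and their reading is None.
At some moment in a run one of reject_1, reject_2 may be knocked a few centimetres aside while the robot is not near it.
Once in a run the grip may slacken for a moment while it holds something.
It also fails if it takes over 208 s, if anything falls off the work surface, if the arm or the gripper's body presses on something with over 40 N, if the wrist force passes 120 N, or if a joint passes its speed limit or range.

## Working session

There is one attempt and no reset: what is moved stays moved. The work goes in short steps, Python scripts to look and compute and a tool call to move; the robot and the scene stay as the last step left them, time stands still between calls to the robot, and variables do not carry over. Pictures are saved under pics/ and viewed, at most 14 in all, crops included, and the job is handed in when it is done.

Besides the shell and the picture viewer there is one more tool, called by a JSON object that holds its "fn" and its "kwargs", one argument or row to a line. servo_tool: Moves the arm, as the interface text tells. Its arguments: {"type":"object","properties":{"commands":{"type":"array","items":{"type":"array","items":{"type":"array","items":{"type":"number"}}}},"newtons":{"type":"number"}},"required":["commands"]}

```bash
ls; mkdir -p pics; cat > h.py <<'E'
import numpy as np, cv2
from cell import status, get_image, camera_params, workorder
def snap(n,f):
    p=camera_params(n); im=get_image(n); cv2.imwrite('pics/'+f,im[:,:,::-1]); np.savez('pics/'+f[:-4],K=p['intrinsics'],T=p['camera_from_world']); return im,np.array(p['intrinsics']),np.array(p['camera_from_world'])
def ray(K,T,px,z):
    px=np.atleast_2d(np.array(px,float)); d=np.c_[px,np.ones(len(px))]@np.linalg.inv(K).T
    R=T[:3,:3];c=-R.T@T[:3,3];w=d@R
    return c+w*((z-c[2])/w[:,2])[:,None]
def proj(K,T,P):
    P=np.atleast_2d(P);q=(P@T[:3,:3].T+T[:3,3])@K.T;return q[:,:2]/q[:,2:]
E
python3 - <<'E'
from h import *
s=status.state();print(s['time'],s['eef_pos'],s['tool_rot'],s['grip_width'])
for n in ['scene','side','wrist']:
    im,K,T=snap(n,n+'0.png');print(n,K.round(1).tolist(),(-T[:3,:3].T@T[:3,3]).round(3),T[:3,:3].round(2).tolist())
E
```

```text
pics
0.0 [0.30427729 0.60227169 0.19642874] [-7.28087299e-01 -3.05575534e+00  1.67779308e-03] 0.09298559266424655
scene [[408.4, 0.0, 308.9], [0.0, 408.4, 198.7], [0.0, 0.0, 1.0]] [-0.562 -0.812  0.638] [[0.48, -0.88, -0.02], [-0.38, -0.18, -0.91], [0.79, 0.44, -0.42]]
side [[362.1, 0.0, 319.6], [0.0, 362.1, 196.1], [0.0, 0.0, 1.0]] [0.47  0.53  0.799] [[-1.0, -0.06, -0.0], [-0.04, 0.66, -0.75], [0.05, -0.75, -0.66]]
wrist [[342.9, 0.0, 315.3], [0.0, 342.9, 196.1], [0.0, 0.0, 1.0]] [0.238 0.636 0.383] [[0.45, 0.89, 0.0], [0.86, -0.44, 0.27], [0.24, -0.12, -0.96]]
```

View pics/scene0.png

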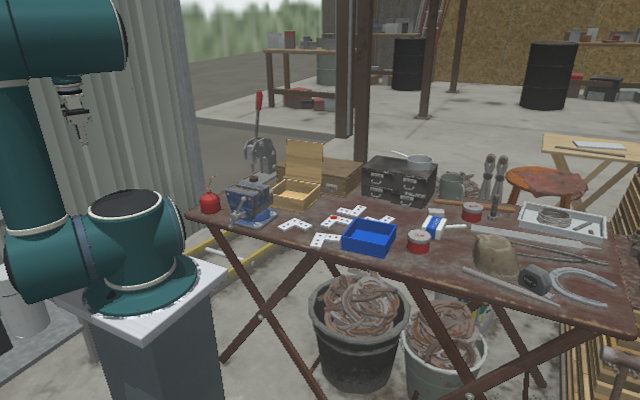

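View pics/side0.png

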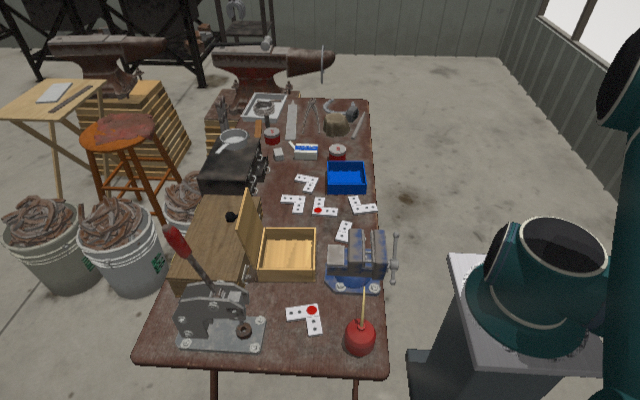

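The scene view shows the box with its open lid (300,185), the vise (250,200), the blue bin at the right (370,237), and the oil can at the left (210,202). The side view shows six plates: unmarked at (307,182), (293,202), (362,204), (345,231), and red-marked at (323,207) and (308,315). The grease tin is at (337,152).

```bash
cat >> h.py <<'E'
def load(f):
    d=np.load('pics/'+f+'.npz');return cv2.imread('pics/'+f+'.png'),d['K'],d['T']
def white(bgr,K,T,amin=150,z=0.01):
    hsv=cv2.cvtColor(bgr,cv2.COLOR_BGR2HSV)
    m=((hsv[...,1]<40)&(hsv[...,2]>185)).astype('uint8')*255
    m=cv2.morphologyEx(m,cv2.MORPH_CLOSE,np.ones((5,5)))
    cs,_=cv2.findContours(m,cv2.RETR_EXTERNAL,cv2.CHAIN_APPROX_NONE)
    return [(c[:,0],ray(K,T,c[:,0],z)[:,:2]) for c in cs if cv2.contourArea(c)>amin]
E
python3 - <<'E'
from h import *
im,K,T=load('side0')
for c,w in white(im,K,T,60):
    if w[:,0].max()<1 and abs(w[:,1]).max()<1.2: print(c.mean(0).round(),w.mean(0).round(3),np.ptp(w,axis=0).round(3))
def P(px,z):return ray(K,T,px,z).round(3).tolist()
print('box rim corners',P([[263,227],[315,229],[315,269],[258,280]],.052))
print('bin rim',P([[327,162],[365,164],[368,192],[328,194]],.045))
print('vise base',P([[328,290],[381,292]],.0),'oil',P([360,350],0),'tin',P([337,158],0))
hsv=cv2.cvtColor(im,cv2.COLOR_BGR2HSV)
E
```

```text
[306. 317.] [0.535 0.075] [0.089 0.079]
[464. 268.] [ 0.122 -0.097] [0.098 0.133]
[344. 231.] [ 0.448 -0.212] [0.044 0.077]
[323. 207.] [ 0.516 -0.31 ] [0.077 0.073]
[361. 205.] [ 0.394 -0.329] [0.089 0.076]
[294. 202.] [ 0.611 -0.331] [0.077 0.075]
[307. 181.] [ 0.579 -0.437] [0.077 0.085]
[304. 147.] [ 0.607 -0.646] [0.111 0.065]
box rim corners [[0.679, -0.173, 0.052], [0.53, -0.174, 0.052], [0.52, -0.035, 0.052], [0.658, 0.007, 0.052]]
bin rim [[0.512, -0.506, 0.045], [0.379, -0.502, 0.045], [0.374, -0.352, 0.045], [0.501, -0.335, 0.045]]
vise base [[0.485, -0.01, 0.0], [0.35, -0.012, 0.0]] oil [[0.406, 0.143, 0.0]] tin [[0.478, -0.595, 0.0]]
```

View pics/wrist0.png

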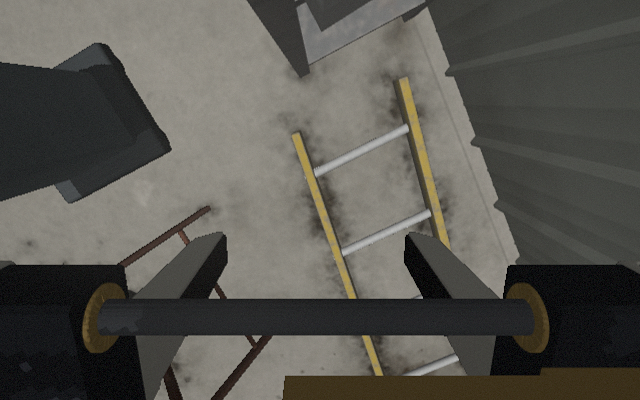

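Start view: the wrist camera sees only floor beside the table, with the fingers at the bottom of the image (image up is tool +x). I'm moving to a look pose above the plates.

{"fn": "servo_tool", "kwargs": {
  "commands": [
    [[-1, 0, 0, 4, 0], [-1, 0, -1, 4, 0], [-1, 0, -3, 4, 1], [-1, 1, -4.5, 3, 2], [-1, 1, -4.5, 0, 2]]
  ],
  "newtons": 40
}}

```text
time: 0.65
eef_pos: [0.3236, 0.476, 0.3484]
tool_rot: [0.59, 3.084, 0.007]
contact_force: [0.7, 0.5, 0.2]
grip_width: 0.0932
grip_force: 0.0
```

{"fn": "servo_tool", "kwargs": {
  "commands": [
    [[-1, 1, -4.5, 0, 2], [-1, 1, -4.5, 0, 2], [-1, 1, -4.5, 0, 2], [-1, 1, -4.5, 0, 2], [-1, 1, -4.5, 0, 2]]
  ]
}}

```text
time: 1.15
eef_pos: [0.3733, 0.2498, 0.3443]
tool_rot: [0.32, 3.125, 0.0]
contact_force: [0.9, -0.1, -0.1]
grip_width: 0.093
grip_force: 0.0
```

{"fn": "servo_tool", "kwargs": {
  "commands": [
    [[-1, 2, -4.5, 0, 2], [-1, 2, -4.5, 0, 2], [-1, 2, -4.5, 0, 2], [-1, 2, -4.5, 0, 2], [-1, 2, -4.5, 0, 2]]
  ]
}}

```text
time: 1.65
eef_pos: [0.4737, 0.0245, 0.3445]
tool_rot: [0.047, 3.141, 0.0]
contact_force: [0.7, 0.9, -0.1]
grip_width: 0.093
grip_force: 0.0
```

{"fn": "servo_tool", "kwargs": {
  "commands": [
    [[-1, 4, -3, 0, 2], [-1, 4, -3, 0, 0], [-1, 4, -3, 0, 0], [-1, 4, -3, 0, 0], [-1, 4, -3, 0, 0]]
  ]
}}

```text
time: 2.15
eef_pos: [0.6749, -0.125, 0.344]
tool_rot: [0.005, -3.141, -0.0]
contact_force: [0.6, 0.8, 1.3]
grip_width: 0.0929
grip_force: 0.0
```

{"fn": "servo_tool", "kwargs": {
  "commands": [
    [[-1, 0, -4.5, 0, 0], [-1, 0, -4.5, 0, 0], [-1, 0, -3, 0, 0], [-1, 0, 0, 0, 0], [-1, 0, 0, 0, 0]]
  ]
}}

```text
time: 2.65
eef_pos: [0.6734, -0.2439, 0.3438]
tool_rot: [0.004, -3.141, -0.001]
contact_force: [-0.5, 0.3, -1.0]
grip_width: 0.093
grip_force: 0.0
```

```bash
cat >> h.py <<'E'
from scipy.spatial.transform import Rotation as Rt
def pose():
    s=status.state();x=Rt.from_rotvec(s['tool_rot']).as_matrix()
    print('t',round(s['time'],2),'tcp',np.round(s['eef_pos'],4),'yaw(tool x)',np.degrees(np.arctan2(x[1,0],x[0,0])).round(2),'w',round(s['grip_width'],4),'gf',np.round(s['grip_force'],1),'F',np.round(s['contact_force'],1),'tilt',np.degrees(np.arccos(-x[2,2])).round(2)); return s
E
python3 - <<'E'
from h import *
pose();snap('wrist','w1.png')
E
```

```text
t 2.65 tcp [ 0.6734 -0.2439  0.3438] yaw(tool x) -179.87 w 0.093 gf 0.0 F [-0.5  0.3 -1. ] tilt 0.05
```

View pics/w1.png

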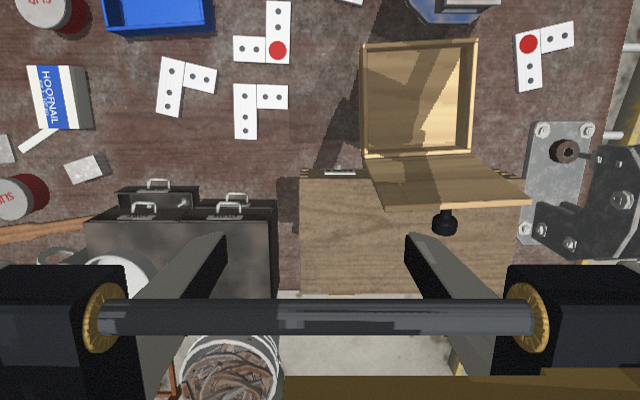

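Wrist view: plates at the upper left (187,87), (262,110), reject (268,35); box (420,95) with the lid open below it; reject 2 at (540,55); knob (445,225). Next I'll look from nearer the robot.

{"fn": "servo_tool", "kwargs": {
  "commands": [
    [[-1, -4, -1, 0, 0], [-1, -4, -1, 0, 0], [-1, -4, -1, 0, 0], [-1, -3, 0, 0, 0], [-1, 0, 0, 0, 0]]
  ]
}}

```text
time: 3.2
eef_pos: [0.5211, -0.2725, 0.3463]
tool_rot: [-0.005, 3.139, -0.002]
contact_force: [0.3, 0.2, -0.3]
grip_width: 0.0929
grip_force: 0.0
```

```bash
cat >> h.py <<'E'
def plates(bgr,K,T,z=0.01,show=True):
    out=[];hsv=cv2.cvtColor(bgr,cv2.COLOR_BGR2HSV)
    m=((hsv[...,1]<45)&(hsv[...,2]>165)).astype('uint8')*255
    m=cv2.morphologyEx(m,cv2.MORPH_CLOSE,np.ones((5,5)))
    cs,_=cv2.findContours(m,cv2.RETR_EXTERNAL,cv2.CHAIN_APPROX_NONE)
    for c in cs:
        if cv2.contourArea(c)<300: continue
        w=ray(K,T,c[:,0],z)[:,:2]; r=cv2.minAreaRect((w*1000).astype('float32'))
        A=cv2.contourArea((w*1000).astype('float32'))
        if not(70<min(r[1]) and max(r[1])<92 and 3300<A<5300): continue
        ctr=np.array(r[0])/1000; cen=cv2.moments((w*1000).astype('float32'));cen=np.array([cen['m10'],cen['m01']])/cen['m00']/1000
        h=np.degrees(np.arctan2(*(cen-ctr)[::-1]))  # heel dir
        # plate yaw: heel dir = yaw+225
        y0=(h-225)%360; a=r[2]; yaw=a+90*np.round((y0-a)/90)
        mm=np.zeros(m.shape,'uint8');cv2.drawContours(mm,[c],-1,255,-1)
        red=((hsv[...,1]>150)&((hsv[...,0]<8)|(hsv[...,0]>172))&(mm>0)).sum()
        out.append((ctr,yaw%360,red>40))
        if show: print('px',c[:,0].mean(0).round(),'ctr',ctr.round(4),'yaw',round(yaw%360,2),'size',np.round(r[1],1),'A',round(A),'red',red,'d',round((y0-yaw+180)%360-180,1))
    return out
E
python3 - <<'E'
from h import *
pose();im,K,T=snap('wrist','w2.png')
plates(im[:,:,::-1].copy(),K,T); print(); plates(*load('w1')); print(); plates(*load('side0'))
im,K,T=load('w1')
print(ray(K,T,[[360,41],[476,38],[473,150],[363,158]],.052).round(3))
E
```

```text
t 3.2 tcp [ 0.5211 -0.2725  0.3463] yaw(tool x) -179.82 w 0.0929 gf 0.0 F [ 0.3  0.2 -0.3] tilt 0.15
px [211. 186.] ctr [ 0.5861 -0.4319] yaw 346.7 size [79.4 80. ] A 3996 red 0 d -1.0
px [541. 159.] ctr [0.5397 0.0825] yaw 12.75 size [80.3 79.3] A 4037 red 190 d -1.2
px [289. 145.] ctr [ 0.5073 -0.3185] yaw 177.39 size [78.  79.4] A 3950 red 178 d -2.0

px [256. 107.] ctr [ 0.6161 -0.3242] yaw 357.94 size [78.8 80.2] A 4040 red 0 d -1.1
px [182.  85.] ctr [ 0.5861 -0.4316] yaw 346.59 size [79.3 79.9] A 4012 red 0 d -1.0
px [540.  52.] ctr [0.5394 0.0828] yaw 12.91 size [80.1 79.3] A 4027 red 242 d -1.2
px [266.  35.] ctr [ 0.5064 -0.3184] yaw 177.24 size [79.1 81.1] A 4069 red 239 d -1.2

px [306. 317.] ctr [0.5403 0.0833] yaw 12.71 size [78.3 78.1] A 3680 red 60 d -0.2
[[ 0.525 -0.186  0.052]
 [ 0.522 -0.037  0.052]
 [ 0.666 -0.022  0.052]
 [ 0.677 -0.176  0.052]]
```

View pics/w2.png

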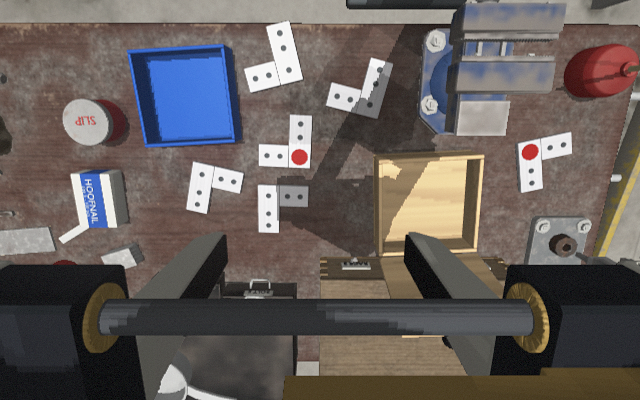

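View 2: bin (183,95), tin (88,122), oil can (600,72), vise (490,70), box (428,205), rejects at (285,142) and (540,160), good plates at (213,187), (282,207), (275,57) and (360,87, shadowed). Next: the two remaining plates and precise box and bin corners.

```bash
python3 - <<'E'
from h import *
im,K,T=load('w2'); hsv=cv2.cvtColor(im,cv2.COLOR_BGR2HSV)
for p in [(345,97),(375,80),(290,190),(275,30),(370,105),(340,110)]: print(p,hsv[p[1],p[0]])
a=cv2.resize(im[130:270,350:500],None,fx=2.66,fy=2.66,interpolation=cv2.INTER_CUBIC)
b=cv2.resize(im[35:160,120:245],None,fx=3,fy=3,interpolation=cv2.INTER_CUBIC)
o=np.zeros((380,800,3),'uint8');o[:a.shape[0],:a.shape[1]]=a[:380];o[:b.shape[0],420:420+b.shape[1]]=b[:380]
cv2.imwrite('pics/c1.png',o)
E
```

```text
(345, 97) [150   1 227]
(375, 80) [135   2 211]
(290, 190) [  0   0 152]
(275, 30) [ 15   2 247]
(370, 105) [70 16 47]
(340, 110) [ 8 53 58]
```

View pics/c1.png

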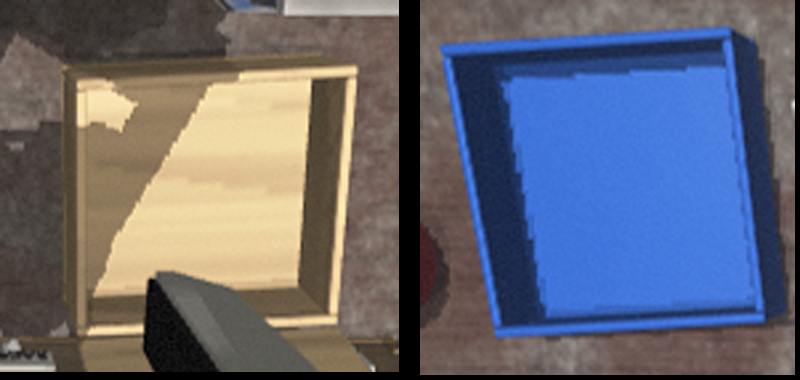

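```bash
sed -i 's/(hsv\[...,1\]<45)&(hsv\[...,2\]>165)/(hsv[...,1]<32)\&(hsv[...,2]>110)/' h.py; python3 - <<'E'
from h import *
im,K,T=load('w2'); plates(im,K,T)
def sq(px,z,name):
    w=ray(K,T,px,z)[:,:2]; c=w.mean(0); e=[w[(i+1)%4]-w[i] for i in range(4)]
    print(name,w.round(4).tolist(),c.round(4),[(round(np.linalg.norm(v),4),round(np.degrees(np.arctan2(v[1],v[0])),1)) for v in e])
f=lambda P:[((x)/2.66+350,y/2.66+130) for x,y in P]
sq(f([(76,79),(357,66),(336,326),(77,334)]),.052,'outer')
sq(f([(86,92),(345,79),(330,314),(88,325)]),.052,'inner')
g=lambda P:[((x-420)/3+120,y/3+35) for x,y in P]
sq(g([(443,47),(735,29),(765,318),(497,335)]),.045,'bin')
E
```

```text
px [278. 204.] ctr [ 0.6154 -0.325 ] yaw 358.89 size [79.3 80.9] A 4070 red 0 d 1.5
px [544. 160.] ctr [0.5379 0.0815] yaw 12.66 size [84.8 80.4] A 4350 red 190 d 3.7
px [361.  89.] ctr [ 0.4253 -0.2099] yaw 165.47 size [79.6 81. ] A 4033 red 0 d -0.0
outer [[0.5284, -0.1826], [0.5212, -0.0341], [0.6713, -0.0258], [0.6766, -0.1743]] [ 0.5994 -0.1042] [(np.float64(0.1487), np.float64(92.8)), (np.float64(0.1503), np.float64(3.2)), (np.float64(0.1486), np.float64(-87.9)), (np.float64(0.1484), np.float64(-176.8))]
inner [[0.5354, -0.1769], [0.5281, -0.0395], [0.6638, -0.0302], [0.6709, -0.1683]] [ 0.5996 -0.1037] [(np.float64(0.1376), np.float64(93.0)), (np.float64(0.136), np.float64(3.9)), (np.float64(0.1383), np.float64(-87.0)), (np.float64(0.1358), np.float64(-176.4))]
bin [[0.385, -0.5202], [0.3775, -0.3912], [0.5034, -0.3858], [0.5116, -0.5132]] [ 0.4444 -0.4526] [(np.float64(0.1293), np.float64(93.4)), (np.float64(0.126), np.float64(2.5)), (np.float64(0.1277), np.float64(-86.3)), (np.float64(0.1268), np.float64(-176.8))]
```

```bash
sed -i 's/(hsv\[...,1\]<32)&(hsv\[...,2\]>110)/(hsv[...,1]<S)\&(hsv[...,2]>V)/; s/def plates(bgr,K,T,z=0.01,show=True)/def plates(bgr,K,T,z=0.01,show=True,S=45,V=165,k=5)/; s/np.ones((5,5)))\n    cs,_=cv2.findContours(m,cv2.RETR_EXTERNAL,cv2.CHAIN_APPROX_NONE)\n    for/&/' h.py
sed -i '/def plates/,$ s/np.ones((5,5))/np.ones((k,k))/' h.py; python3 - <<'E'
from h import *
im,K,T=load('w2'); plates(im,K,T,S=45,V=165,k=3);print();plates(im,K,T,S=25,V=130,k=3)
print('vise',ray(K,T,[[457,5],[457,92],[455,92]],.128).round(3).tolist(), ray(K,T,[[455,130],[508,133],[420,130]],.087).round(3).tolist(), 'base',ray(K,T,[[420,128],[425,30]],.01).round(3).tolist())
im,K,T=load('w1');print('drawers top z=.1/.15',[ray(K,T,[[200,205],[278,200]],z).round(3).tolist() for z in(.08,.1,.15)])
print('lid free edge', [ray(K,T,[[386,209],[531,204]],z).round(3).tolist() for z in (.19,.2)], 'knob',ray(K,T,[445,215],.17).round(3))
E
```

```text
px [211. 186.] ctr [ 0.5861 -0.4319] yaw 346.7 size [79.4 80. ] A 3996 red 0 d -1.0
px [541. 159.] ctr [0.5397 0.0825] yaw 12.75 size [80.3 79.3] A 4037 red 190 d -1.2
px [289. 145.] ctr [ 0.5073 -0.3185] yaw 177.39 size [78.  79.4] A 3950 red 178 d -2.0

px [560. 242.] ctr [0.6707 0.1301] yaw 0.12 size [81.7 90.9] A 4973 red 0 d 4.8
px [278. 205.] ctr [ 0.6163 -0.3247] yaw 357.51 size [78.1 80.9] A 3964 red 0 d 3.8
px [211. 186.] ctr [ 0.586  -0.4324] yaw 346.71 size [80.6 80.8] A 4147 red 0 d -1.5
px [541. 159.] ctr [0.5396 0.0824] yaw 12.9 size [81.1 79.7] A 4138 red 190 d -1.8
px [288. 145.] ctr [ 0.5069 -0.3214] yaw 177.41 size [84.3 80.6] A 4147 red 178 d 3.9
vise [[0.35, -0.122, 0.128], [0.438, -0.112, 0.128], [0.438, -0.114, 0.128]] [[0.484, -0.093, 0.087], [0.488, -0.025, 0.087], [0.484, -0.138, 0.087]] base [[0.487, -0.115, 0.01], [0.353, -0.12, 0.01]]
drawers top z=.1/.15 [[[0.738, -0.401, 0.08], [0.731, -0.294, 0.08]], [[0.732, -0.394, 0.1], [0.725, -0.292, 0.1]], [[0.716, -0.377, 0.15], [0.71, -0.286, 0.15]]]
lid free edge [[[0.708, -0.169, 0.19], [0.703, -0.019, 0.19]], [[0.705, -0.172, 0.2], [0.7, -0.025, 0.2]]] knob [[ 0.722 -0.099  0.17 ]]
```

{"fn": "servo_tool", "kwargs": {
  "commands": [
    [[-0.15, 2, -4.6, -2, -4], [-0.15, 2, -4.6, -4, -4], [-0.15, 2, -4.6, -4, -4], [-0.15, 0.9, -4.6, -4, -1.5], [-0.15, 0, 0, -4, 0]]
  ]
}}

```text
time: 3.75
eef_pos: [0.582, -0.4276, 0.1886]
tool_rot: [-0.367, -3.12, 0.0]
contact_force: [1.2, 0.7, -0.5]
grip_width: 0.0575
grip_force: 0.0
```

{"fn": "servo_tool", "kwargs": {
  "commands": [
    [[-0.15, 0, 0, -4, 0], [-0.15, 0, 0, -4, 0], [-0.15, 0, 0, -3, 0], [-0.15, 0, 0, 0, 0], [-0.15, 0, 0, 0, 0]]
  ]
}}

```text
time: 4.25
eef_pos: [0.5814, -0.4244, 0.0816]
tool_rot: [-0.362, -3.12, -0.0]
contact_force: [0.5, -0.4, 0.9]
grip_width: 0.0533
grip_force: 0.0
```

```bash
python3 - <<'E'
from h import *
pose();im,K,T=snap('wrist','w3.png')
im=im[:,:,::-1].copy();plates(im,K,T,k=3)
E
```

```text
t 4.25 tcp [ 0.5814 -0.4244  0.0816] yaw(tool x) 166.76 w 0.0533 gf 0.0 F [ 0.5 -0.4  0.9] tilt 0.02
```

{"fn": "servo_tool", "kwargs": {
  "commands": [
    [[-0.15, 0.9, -3.2, 0, 0], [-0.15, 0, 0, -3, 0], [-0.15, 0, 0, -3, 0], [-0.15, 0, 0, -1.3, 0], [-0.15, 0, 0, 0, 0]]
  ]
}}

```text
time: 4.8
eef_pos: [0.5895, -0.4567, 0.0078]
tool_rot: [-0.363, -3.12, -0.001]
contact_force: [-0.5, -0.2, -0.1]
grip_width: 0.0535
grip_force: 0.0
```

```bash
python3 - <<'E'
from h import *
pose();snap('side','s1.png');snap('wrist','w4.png')
a=cv2.imread('pics/w4.png');b=cv2.imread('pics/s1.png')[140:220,260:380];b=cv2.resize(b,(480,320))
o=np.zeros((600,640,3),'uint8');o[:280]=a[:280];o[280:600,:480]=b;cv2.imwrite('pics/c2.png',o)
E
```

```text
t 4.8 tcp [ 0.5895 -0.4567  0.0078] yaw(tool x) 166.71 w 0.0535 gf 0.0 F [-0.5 -0.2 -0.1] tilt 0.06
```

View pics/c2.png

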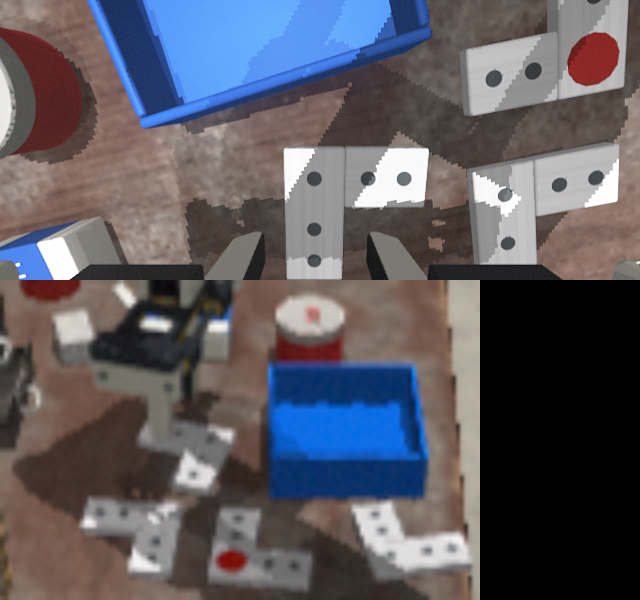

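The fingers straddle the leg of plate A, which is centred at column 314. Going down 5 mm and gripping.

{"fn": "servo_tool", "kwargs": {
  "commands": [
    [[-0.15, 0, 0, -0.5, 0], [0.3, 0, 0, 0, 0], [0.6, 0, 0, 0, 0], [0.8, 0, 0, 0, 0], [0.8, 0, 0, 0, 0]]
  ],
  "newtons": 45
}}

```text
time: 5.4
eef_pos: [0.5895, -0.4571, 0.0033]
tool_rot: [0.364, 3.12, -0.0]
contact_force: [-1.1, -0.5, -0.6]
grip_width: 0.0264
grip_force: 0.0
```

{"fn": "servo_tool", "kwargs": {
  "commands": [
    [[0.8, 0, 0, 0, 0], [0.8, 0, 0, 2, 0], [0.8, 0, 0, 4, 0], [0.8, 0, 0, 4, 0], [0.8, 0, 0, 3, 0]]
  ]
}}

```text
time: 5.9
eef_pos: [0.5898, -0.4573, 0.1379]
tool_rot: [0.364, 3.118, -0.003]
contact_force: [0.1, -0.5, 1.0]
grip_width: 0.0093
grip_force: 0.0
```

```bash
python3 - <<'E'
from h import *
pose();snap('side','s2.png');snap('wrist','w5.png')
a=cv2.imread('pics/w5.png');b=cv2.imread('pics/s2.png')[140:220,260:380];b=cv2.resize(b,(480,320))
plates(a,*load('w5')[1:],k=3);print();plates(*load('w5'),S=25,V=110,k=3)
o=np.zeros((600,640,3),'uint8');o[:280]=a[:280];o[280:600,:480]=b;cv2.imwrite('pics/c3.png',o)
E
```

```text
t 5.9 tcp [ 0.5898 -0.4573  0.1379] yaw(tool x) 166.7 w 0.0093 gf 0.0 F [ 0.1 -0.5  1. ] tilt 0.18
px [449. 165.] ctr [ 0.6155 -0.3258] yaw 358.06 size [78.7 79. ] A 3744 red 0 d 4.1
px [116.  91.] ctr [ 0.4721 -0.6127] yaw 117.44 size [70.3 70.6] A 3885 red 58 d 2.7

px [333. 160.] ctr [ 0.5858 -0.4338] yaw 346.64 size [81.6 80. ] A 4140 red 0 d -3.1
px [450. 166.] ctr [ 0.6154 -0.326 ] yaw 358.27 size [80.5 81. ] A 4192 red 0 d -0.2
px [117.  92.] ctr [ 0.4725 -0.612 ] yaw 158.43 size [71.  72.4] A 4016 red 58 d 13.5
px [457.  57.] ctr [ 0.5071 -0.3202] yaw 177.17 size [79.8 79.6] A 3998 red 638 d -3.6
```

View pics/c3.png

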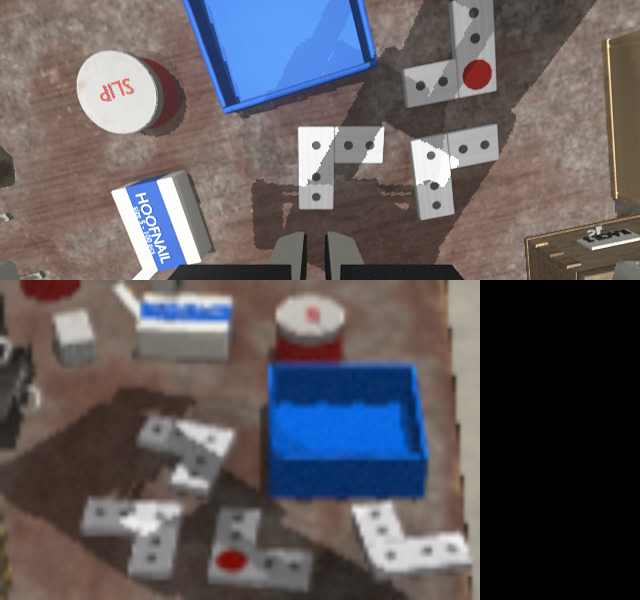

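```bash
python3 - <<'E'
from h import *
im,K,T=load('w4');p=np.array([.5895,-.4567,.0078])
print([ (dz,proj(K,T,p+[0,0,dz]).round(1).tolist()) for dz in (0,.01,.02)])
x=np.array([np.cos(np.radians(166.7)),np.sin(np.radians(166.7)),0]);y=np.array([-x[1],x[0],0])
for s in(-1,1): print(proj(K,T,p+s*.0267*y+.0075*x+[0,0,.008]).round(1),proj(K,T,p+s*.0267*y-.0075*x+[0,0,.008]).round(1))
print('leg end',proj(K,T,ray(K,T,[314,150],.01)[0]-.08*x).round(1))
o=np.concatenate([cv2.imread('pics/w4.png')[200:330,180:450],cv2.imread('pics/w5.png')[200:330,180:450]],0);cv2.imwrite('pics/c4.png',cv2.resize(o,None,fx=2.2,fy=2.2))
E
```

```text
[(0, [[315.0, 230.7]]), (0.01, [[315.0, 237.3]]), (0.02, [[315.0, 244.6]])]
[[362.7 223.4]] [[361.8 248.1]]
[[267.2 223.5]] [[268.3 248.2]]
leg end [[314.3 281.8]]
```

View pics/c4.png

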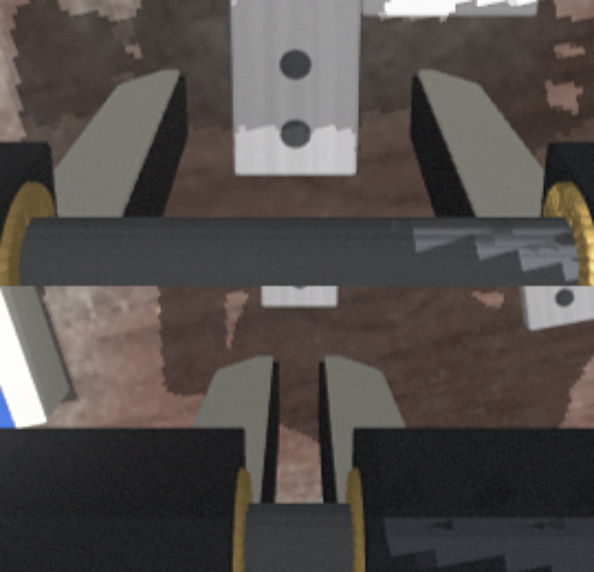

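{"fn": "servo_tool", "kwargs": {
  "commands": [
    [[0.05, 0, 0, -3, 0], [0.05, 0, 0, -4, 0], [0.05, 0, 0, -4, 0], [0.05, 0, 0, -2, 0], [0.05, 0, 0, 0, 0]]
  ]
}}

```text
time: 6.5
eef_pos: [0.5883, -0.4561, 0.0003]
tool_rot: [-0.363, -3.117, -0.004]
contact_force: [0.3, 0.3, 0.9]
grip_width: 0.0426
grip_force: 0.0
```

{"fn": "servo_tool", "kwargs": {
  "commands": [
    [[0.05, 0, 0, -0.6, 0], [0.05, 0, 0, 0, 0]]
  ]
}}

```text
time: 6.7
eef_pos: [0.5901, -0.4576, -0.0012]
tool_rot: [0.364, 3.119, -0.002]
contact_force: [-0.3, 0.1, 0.6]
grip_width: 0.044
grip_force: 0.0
```

{"fn": "servo_tool", "kwargs": {
  "commands": [
    [[0.05, 0, 0, -0.3, 0], [0.05, 0, 0, 0, 0]]
  ]
}}

```text
time: 6.9
eef_pos: [0.5897, -0.4573, -0.0051]
tool_rot: [0.364, 3.12, -0.001]
contact_force: [0.3, 0.3, 0.0]
grip_width: 0.0444
grip_force: 0.0
```

{"fn": "servo_tool", "kwargs": {
  "commands": [
    [[0.05, 0, 0, -0.2, 0], [0.05, 0, 0, 0, 0]]
  ]
}}

```text
time: 7.1
eef_pos: [0.5895, -0.457, -0.0079]
tool_rot: [-0.364, -3.12, -0.0]
contact_force: [0.2, -0.3, 0.7]
grip_width: 0.044
grip_force: 0.0
```

{"fn": "servo_tool", "kwargs": {
  "commands": [
    [[0.05, 0, 0, -0.2, 0], [0.05, 0, 0, 0, 0]]
  ]
}}

```text
time: 7.3
eef_pos: [0.5894, -0.4569, -0.0102]
tool_rot: [-0.364, -3.12, -0.0]
contact_force: [0.0, -0.3, 0.6]
grip_width: 0.0444
grip_force: 0.0
```

{"fn": "servo_tool", "kwargs": {
  "commands": [
    [[0.05, 0, 0, -0.2, 0], [0.05, 0, 0, 0, 0]]
  ]
}}

```text
time: 7.5
eef_pos: [0.5893, -0.4569, -0.0123]
tool_rot: [-0.364, -3.12, -0.0]
contact_force: [-0.6, 0.5, -0.1]
grip_width: 0.044
grip_force: 0.0
```

{"fn": "servo_tool", "kwargs": {
  "commands": [
    [[0.05, 0, 0, -0.1, 0], [0.05, 0, 0, 0, 0]]
  ]
}}

```text
time: 7.7
eef_pos: [0.5894, -0.457, -0.0131]
tool_rot: [-0.364, -3.12, -0.0]
contact_force: [-0.4, 0.0, 0.1]
grip_width: 0.0441
grip_force: 0.0
```

{"fn": "servo_tool", "kwargs": {
  "commands": [
    [[0.05, 0, 0, -0.15, 0], [0.05, 0, 0, 0, 0]]
  ]
}}

```text
time: 7.9
eef_pos: [0.5894, -0.457, -0.0146]
tool_rot: [-0.364, -3.12, -0.0]
contact_force: [-1.0, -0.5, -0.1]
grip_width: 0.0441
grip_force: 0.0
```

{"fn": "servo_tool", "kwargs": {
  "commands": [
    [[0.05, 0, 0, -0.15, 0], [0.05, 0, 0, 0, 0]]
  ]
}}

```text
time: 8.1
eef_pos: [0.5894, -0.457, -0.0162]
tool_rot: [-0.364, -3.12, -0.0]
contact_force: [0.1, 0.5, 0.3]
grip_width: 0.0443
grip_force: 0.0
```

{"fn": "servo_tool", "kwargs": {
  "commands": [
    [[0.05, 0, 0, -0.1, 0], [0.05, 0, 0, 0, 0]]
  ]
}}

```text
time: 8.3
eef_pos: [0.5894, -0.457, -0.0171]
tool_rot: [-0.364, -3.12, -0.0]
contact_force: [0.6, 0.2, 0.1]
grip_width: 0.0438
grip_force: 0.0
```

```bash
python3 - <<'E'
from h import *
pose();snap('side','s3.png');im,K,T=snap('wrist','w6.png')
o=im[150:330,180:450,::-1];cv2.imwrite('pics/c5.png',cv2.resize(o,None,fx=2.2,fy=2.2))
E
```

```text
t 8.3 tcp [ 0.5894 -0.457  -0.0171] yaw(tool x) 166.7 w 0.0438 gf 0.0 F [0.6 0.2 0.1] tilt 0.01
```

View pics/c5.png

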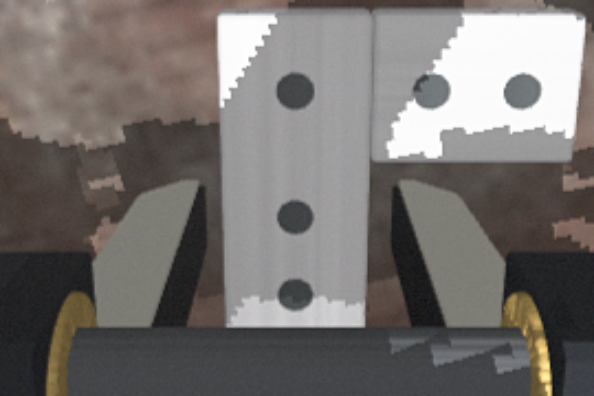

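The fingers straddle the leg correctly, but their tips sit about 20 mm above the reported TCP. Continuing down until contact.

{"fn": "servo_tool", "kwargs": {
  "commands": [
    [[0.05, 0, 0, -0.2, 0], [0.05, 0, 0, 0, 0]]
  ]
}}

```text
time: 8.6
eef_pos: [0.5894, -0.4569, -0.0193]
tool_rot: [-0.364, -3.12, -0.0]
contact_force: [-0.1, -0.3, -0.6]
grip_width: 0.0439
grip_force: 0.0
```

{"fn": "servo_tool", "kwargs": {
  "commands": [
    [[0.05, 0, 0, -0.2, 0], [0.05, 0, 0, 0, 0]]
  ]
}}

```text
time: 8.8
eef_pos: [0.5895, -0.4571, -0.0211]
tool_rot: [-0.364, -3.12, 0.0]
contact_force: [0.9, 1.1, 0.3]
grip_width: 0.044
grip_force: 0.0
```

{"fn": "servo_tool", "kwargs": {
  "commands": [
    [[0.05, 0, 0, -0.1, 0], [0.05, 0, 0, 0, 0]]
  ]
}}

```text
time: 9.0
eef_pos: [0.5895, -0.4571, -0.0212]
tool_rot: [0.364, 3.12, -0.0]
contact_force: [-3.7, 2.0, 8.3]
grip_width: 0.044
grip_force: 3.4
```

{"fn": "servo_tool", "kwargs": {
  "commands": [
    [[0.3, 0, 0, 0, 0], [0.5, 0, 0, 0, 0], [0.5, 0, 0, 0, 0], [0.5, 0, 0, 0, 0]]
  ],
  "newtons": 20
}}

```text
time: 9.4
eef_pos: [0.5898, -0.4572, -0.0212]
tool_rot: [0.364, 3.12, -0.001]
contact_force: [-0.6, 0.6, 5.6]
grip_width: 0.034
grip_force: 20.6
```

Table contact is at TCP z = -0.021, so the tips sit 21 mm above the TCP, and the grip holds at 34 mm. I'll raise 2 mm, regrip and carry plate A to the box.

{"fn": "servo_tool", "kwargs": {
  "commands": [
    [[0.1, 0, 0, 0, 0], [0.1, 0, 0, 0.2, 0], [0.5, 0, 0, 0, 0], [0.5, 0, 0, 0, 0], [0.5, 0, 0, 0, 0]]
  ],
  "newtons": 45
}}

```text
time: 9.9
eef_pos: [0.5894, -0.4569, -0.02]
tool_rot: [-0.364, -3.12, -0.0]
contact_force: [0.1, 0.7, 2.1]
grip_width: 0.0332
grip_force: 45.0
```

{"fn": "servo_tool", "kwargs": {
  "commands": [
    [[0.5, 0, 0, 0, 0], [0.5, 0, 0, 2, 0], [0.5, 0, 0, 4, 0], [0.5, 0, 0, 4, 0], [0.5, 0, 0, 2, 0]]
  ]
}}

```text
time: 10.4
eef_pos: [0.5903, -0.4577, 0.1059]
tool_rot: [0.363, 3.116, -0.004]
contact_force: [0.8, -0.8, -2.3]
grip_width: 0.0336
grip_force: 45.0
```

{"fn": "servo_tool", "kwargs": {
  "commands": [
    [[0.5, 0.2, 4, 0, 3], [0.5, 0.2, 4, 0, 3], [0.5, 0.2, 4, 0, 3], [0.5, 0.3, 4, 0, 3], [0.5, 0.3, 4, 0, 3]]
  ]
}}

```text
time: 10.9
eef_pos: [0.6014, -0.2555, 0.1016]
tool_rot: [-0.05, 3.14, -0.001]
contact_force: [1.0, 1.2, -1.2]
grip_width: 0.0334
grip_force: 45.0
```

{"fn": "servo_tool", "kwargs": {
  "commands": [
    [[0.5, 0.2, 4, 0, 1.3], [0.5, 0.2, 4, 0, 0], [0.5, 0.2, 4, 0, 0], [0.5, 0.2, 1, 0, 0], [0.5, 0, 0, 0, 0]]
  ]
}}

```text
time: 11.4
eef_pos: [0.6098, -0.1258, 0.1013]
tool_rot: [-0.085, 3.139, -0.0]
contact_force: [0.9, -0.4, -1.7]
grip_width: 0.0334
grip_force: 45.0
```

```bash
python3 - <<'E'
from h import *
pose();im,K,T=snap('wrist','w7.png')
plates(im[:,:,::-1].copy(),K,T,k=3);
E
```

```text
t 11.4 tcp [ 0.6098 -0.1258  0.1013] yaw(tool x) -176.88 w 0.0334 gf 45.0 F [ 0.9 -0.4 -1.7] tilt 0.07
px [ 68. 175.] ctr [ 0.6151 -0.3243] yaw 358.14 size [79.2 79.4] A 4056 red 0 d -0.5
px [574. 109.] ctr [0.5388 0.0816] yaw 12.78 size [79.6 79.3] A 4101 red 805 d 0.7
px [75. 57.] ctr [ 0.5088 -0.3189] yaw 177.24 size [79.1 74.4] A 3838 red 829 d -2.1
```

View pics/w7.png

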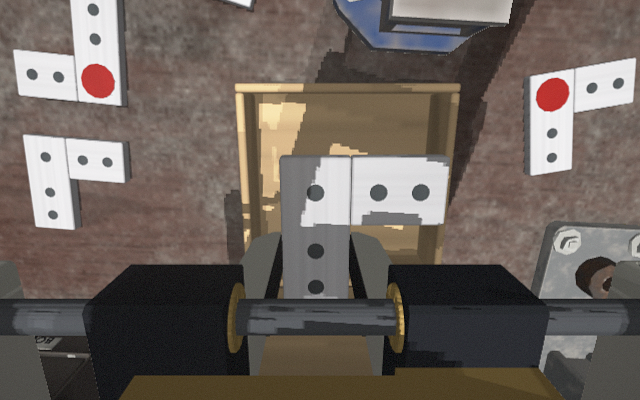

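Plate A is held level over the box: its heel corner is at (281,156) and its leg end at (448,156). The box rim's near corners are at (236,84) and (461,84). Rejects R1 (97,80) and R2 (552,95) are unmoved.

```bash
python3 - <<'E'
from h import *
im,K,T=load('w7')
def P(px,z): return ray(K,T,px,z)[:,:2].round(4)
g=cv2.cvtColor(im,cv2.COLOR_BGR2GRAY)
pl=P([[281,156.5],[448,156.5],[443,224],[283,280]],.1303); print('plate',pl.tolist())
bx=P([[236,84],[461,84],[240,160],[455,160]],.052); print('box',bx.tolist())
import math
print('yaw box',math.degrees(math.atan2(*(bx[1]-bx[0])[::-1]))-90,'plate',math.degrees(math.atan2(*(pl[1]-pl[0])[::-1]))-90)
print('wid',np.linalg.norm(bx[1]-bx[0]),np.linalg.norm(pl[1]-pl[0]))
t=math.radians(3);ex=np.array([math.cos(t),math.sin(t)])
print('box ctr',(bx[0]+bx[1])/2+.075*ex,'plate ctr',(pl[0]+pl[1])/2+.04*ex)
o=np.concatenate([im[70:180,225:345],im[70:180,355:475]],1);cv2.imwrite('pics/c6.png',cv2.resize(o,None,fx=3.3,fy=3.3,interpolation=cv2.INTER_CUBIC))
E
```

```text
plate [[0.5615, -0.1439], [0.5574, -0.0666], [0.5905, -0.0638], [0.6252, -0.1412]]
box [[0.5282, -0.1817], [0.5204, -0.0345], [0.5784, -0.1794], [0.5705, -0.0302]]
yaw box 3.033216719431522 plate 3.0361290752086205
wid 0.14740651274621486 0.07740865584674624
box ctr [ 0.59919722 -0.1041748 ] plate ctr [ 0.59939518 -0.10315656]
```

View pics/c6.png

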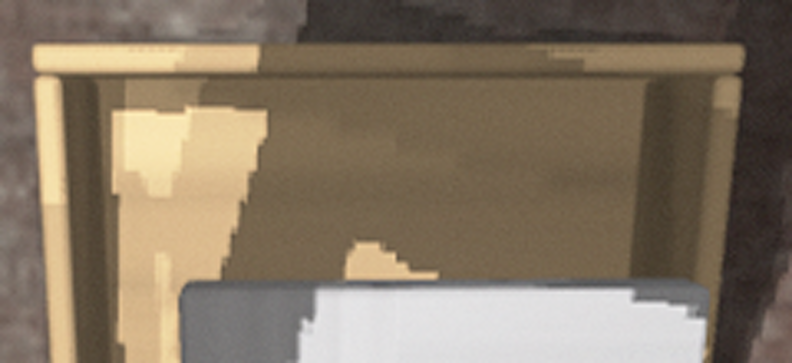

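Plate A is square with the box and centred to about 1 mm. Lowering.

{"fn": "servo_tool", "kwargs": {
  "commands": [
    [[0.5, 0, -0.1, -2, 0], [0.5, 0, 0, -3, 0], [0.5, 0, 0, -3, 0], [0.5, 0, 0, -2, 0], [0.5, 0, 0, 0, 0]]
  ]
}}

```text
time: 11.95
eef_pos: [0.6077, -0.1292, -0.0027]
tool_rot: [0.08, -3.136, -0.001]
contact_force: [-0.0, 0.8, -1.8]
grip_width: 0.0334
grip_force: 45.0
```

{"fn": "servo_tool", "kwargs": {
  "commands": [
    [[0.5, 0, 0, -0.8, 0], [0.5, 0, 0, -0.4, 0], [0.5, 0, 0, 0, 0]]
  ]
}}

```text
time: 12.25
eef_pos: [0.6098, -0.1285, -0.0114]
tool_rot: [-0.082, 3.14, -0.0]
contact_force: [1.3, -0.6, -1.1]
grip_width: 0.0332
grip_force: 45.0
```

{"fn": "servo_tool", "kwargs": {
  "commands": [
    [[0.5, 0, 0.1, -0.1, 0], [0.5, 0, 0, 0, 0], [0.5, 0, 0, 0, 0]]
  ]
}}

```text
time: 12.55
eef_pos: [0.6099, -0.1272, -0.0122]
tool_rot: [-0.082, 3.139, -0.001]
contact_force: [0.5, -2.0, 2.1]
grip_width: 0.0335
grip_force: 45.0
```

{"fn": "servo_tool", "kwargs": {
  "commands": [
    [[0.5, 0, 0, -0.1, 0], [0.5, 0, 0, 0, 0]]
  ]
}}

```text
time: 12.75
eef_pos: [0.6101, -0.1272, -0.0132]
tool_rot: [-0.082, 3.139, -0.001]
contact_force: [2.6, -1.3, 4.7]
grip_width: 0.0331
grip_force: 45.0
```

{"fn": "servo_tool", "kwargs": {
  "commands": [
    [[0.15, 0, 0, 0, 0], [0.15, 0, 0, 0, 0], [0.15, 0, 0, 1, 0], [0.15, 0, 0, 4, 0], [0.15, 0, 0, 4, 0]]
  ]
}}

```text
time: 13.25
eef_pos: [0.6088, -0.1268, 0.077]
tool_rot: [0.082, -3.139, -0.001]
contact_force: [0.5, -0.9, 0.2]
grip_width: 0.0393
grip_force: 0.0
```

{"fn": "servo_tool", "kwargs": {
  "commands": [
    [[-0.1, 0, -1, 4, 0], [-0.1, -2, -4, 4, 0], [-0.1, -3, -4, 4, 0], [-0.1, -3, -4, 0, 0], [-0.1, -3, -4, 0, 0]]
  ]
}}

```text
time: 13.75
eef_pos: [0.5085, -0.2827, 0.1826]
tool_rot: [-0.084, 3.139, -0.002]
contact_force: [0.8, 0.3, -0.6]
grip_width: 0.0515
grip_force: 0.0
```

{"fn": "servo_tool", "kwargs": {
  "commands": [
    [[-0.1, 0, 0, 0, 0], [-0.1, 0, 0, 0, 0]]
  ]
}}

```text
time: 13.95
eef_pos: [0.5088, -0.2823, 0.1813]
tool_rot: [-0.079, 3.14, -0.0]
contact_force: [0.6, 1.0, -0.1]
grip_width: 0.0511
grip_force: 0.0
```

```bash
python3 - <<'E'
from h import *
pose();im,K,T=snap('wrist','w8.png');im=im[:,:,::-1].copy()
plates(im,K,T,k=3);print();plates(im,K,T,S=25,V=110,k=3)
im,K,T=snap('side','s4.png');im=im[:,:,::-1].copy();print();plates(im,K,T,z=.016,S=50,V=110,k=1)
E
```

```text
t 13.95 tcp [ 0.5088 -0.2823  0.1813] yaw(tool x) -177.12 w 0.0511 gf 0.0 F [ 0.6  1.  -0.1] tilt 0.03
px [286. 174.] ctr [ 0.5061 -0.3201] yaw 177.56 size [81.8 79.4] A 3838 red 372 d 0.8
px [271.  52.] ctr [ 0.388  -0.3389] yaw 193.69 size [80.1 79.9] A 4034 red 0 d -4.3

px [286. 173.] ctr [ 0.5056 -0.3186] yaw 173.7 size [83.1 86. ] A 4244 red 372 d -1.4
px [395. 101.] ctr [ 0.425  -0.2102] yaw 166.12 size [80.3 79.7] A 4030 red 0 d 1.7

px [306. 317.] ctr [0.5387 0.0857] yaw 13.35 size [81.5 82.1] A 4176 red 60 d 2.2
px [290. 254.] ctr [ 0.6014 -0.1029] yaw 3.47 size [79.2 77.2] A 3913 red 0 d 1.5
```

View pics/w8.png

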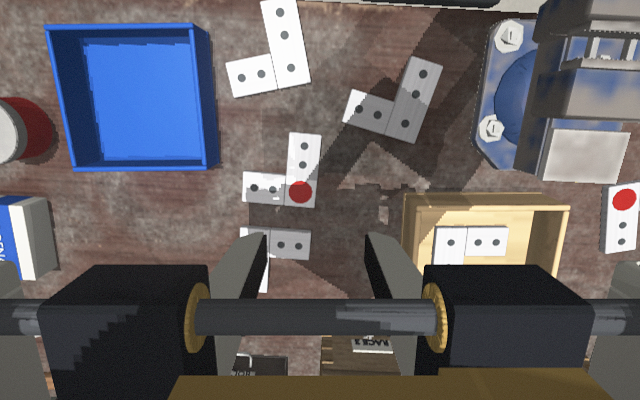

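A lies in the box (side view), and R1 is at (290,170), C at (395,100), D at (271,52). Picking D next, at about (0.388,-0.339).

{"fn": "servo_tool", "kwargs": {
  "commands": [
    [[-0.1, -3.4, -0.9, -2, 3.8], [-0.1, -3.3, -0.9, -2, 4], [-0.1, -3.3, -0.9, -3, 3], [-0.1, -3.3, -0.9, -3, 0], [-0.1, 0, 0, -3, 0]]
  ]
}}

```text
time: 14.55
eef_pos: [0.3747, -0.3174, 0.0498]
tool_rot: [0.377, -3.119, 0.001]
contact_force: [1.5, -0.4, 0.7]
grip_width: 0.0512
grip_force: 0.0
```

{"fn": "servo_tool", "kwargs": {
  "commands": [
    [[-0.1, 0, 0, 0, 0], [-0.1, 0, 0, 0, 0]]
  ]
}}

```text
time: 14.75
eef_pos: [0.3772, -0.3171, 0.0515]
tool_rot: [0.379, -3.119, -0.001]
contact_force: [-0.3, -0.4, 0.9]
grip_width: 0.0509
grip_force: 0.0
```

```bash
python3 - <<'E'
from h import *
pose();im,K,T=snap('wrist','w9.png');im=im[:,:,::-1].copy()
plates(im,K,T,k=3)
E
```

```text
t 14.75 tcp [ 0.3772 -0.3171  0.0515] yaw(tool x) -166.13 w 0.0509 gf 0.0 F [-0.3 -0.4  0.9] tilt 0.02
```

{"fn": "servo_tool", "kwargs": {
  "commands": [
    [[-0.1, -0.1, -0.1, -3, 0], [-0.1, 0, 0, -2.5, 0], [-0.1, 0, 0, 0, 0], [-0.1, 0, 0, -1, 0], [-0.1, 0, 0, 0, 0]]
  ]
}}

```text
time: 15.3
eef_pos: [0.376, -0.3188, -0.0137]
tool_rot: [-0.378, 3.118, -0.001]
contact_force: [-0.0, 0.4, 0.6]
grip_width: 0.051
grip_force: 0.0
```

{"fn": "servo_tool", "kwargs": {
  "commands": [
    [[-0.1, 0, 0, -0.5, 0], [0.2, 0, 0, 0, 0], [0.5, 0, 0, 0, 0], [0.5, 0, 0, 0, 0], [0.5, 0, 0, 0, 0]]
  ]
}}

```text
time: 15.8
eef_pos: [0.3755, -0.3187, -0.019]
tool_rot: [-0.377, 3.119, -0.0]
contact_force: [-0.3, 0.9, 2.5]
grip_width: 0.0335
grip_force: 45.0
```

{"fn": "servo_tool", "kwargs": {
  "commands": [
    [[0.5, 0, 0, 2, 0], [0.5, 0, 0, 4, 0], [0.5, 1, 0, 4, 0], [0.5, 3, 0, 3, -2], [0.5, 4, 1, 1, -4]]
  ]
}}

```text
time: 16.3
eef_pos: [0.4566, -0.31, 0.1248]
tool_rot: [-0.208, 3.131, -0.006]
contact_force: [-0.5, -0.1, -1.7]
grip_width: 0.0335
grip_force: 45.0
```

{"fn": "servo_tool", "kwargs": {
  "commands": [
    [[0.5, 4, 2, 0, -4], [0.5, 4, 4, 0, -0.7], [0.5, 3, 4, 0, 0], [0.5, 2.3, 4, 0, 0], [0.5, 0, 4, 0, 0]]
  ]
}}

```text
time: 16.8
eef_pos: [0.5853, -0.1313, 0.12]
tool_rot: [0.086, -3.14, -0.001]
contact_force: [0.3, -0.5, -2.1]
grip_width: 0.033
grip_force: 45.0
```

{"fn": "servo_tool", "kwargs": {
  "commands": [
    [[0.5, 0, 4, -1, 0], [0.5, 0, 0.6, -1, 0], [0.5, 0, 0, 0, 0], [0.5, 0, 0, 0, 0]]
  ]
}}

```text
time: 17.2
eef_pos: [0.5837, -0.088, 0.1007]
tool_rot: [0.085, -3.14, 0.0]
contact_force: [-0.1, 0.4, -1.3]
grip_width: 0.0336
grip_force: 45.0
```

```bash
python3 - <<'E'
from h import *
s=pose();im,K,T=snap('wrist','w10.png');im=im[:,:,::-1].copy()
plates(im,K,T,z=s['eef_pos'][2]+.029,S=40,V=100,k=3);print()
plates(im,K,T,z=s['eef_pos'][2]+.029,S=45,V=165,k=3);print()
im,K,T=snap('side','s5.png');im=im[:,:,::-1].copy();plates(im,K,T,z=s['eef_pos'][2]+.029,S=50,V=110,k=1)
E
```

```text
t 17.2 tcp [ 0.5837 -0.088   0.1007] yaw(tool x) -176.91 w 0.0336 gf 45.0 F [-0.1  0.4 -1.3] tilt 0.03
```

```bash
cat >> h.py <<'E'
def held(im,K,T,s,lo=90):
    # near leg end edge and side edges of held leg, plate top at tcp+.029
    hsv=cv2.cvtColor(im,cv2.COLOR_BGR2HSV); m=((hsv[...,1]<32)&(hsv[...,2]>lo)).astype('uint8')
    x=Rt.from_rotvec(s['tool_rot']).as_matrix()[:,0];y=Rt.from_rotvec(s['tool_rot']).as_matrix()[:,1]
    z=s['eef_pos'][2]+.029
    lab=cv2.connectedComponents(cv2.morphologyEx(m,cv2.MORPH_CLOSE,np.ones((3,3))))[1]
    l=lab[205,316-12:316+12];l=np.bincount(l[l>0]).argmax(); ys,xs=np.where(lab==l)
    rows=[ys[xs==c].min() for c in range(300,330,3)]; r=np.median(rows)
    e=ray(K,T,[[316,r-.5]],z)[0]-s['eef_pos']
    ext=[]
    for rr in (int(r)+8,int(r)+16):
        cx=xs[ys==rr]; ext+=[(np.round((ray(K,T,[[cx.min()-.5,rr]],z)[0]-s['eef_pos'])@y,4),np.round((ray(K,T,[[cx.max()+.5,rr]],z)[0]-s['eef_pos'])@y,4))]
    print('rows',rows,'end along tool x',round(float(e@x),4),'y ext',ext)
E
python3 - <<'E'
from h import *
s=status.state()
im,K,T=load('w10');held(im,K,T,s)
E
```

```text
rows [np.int64(164), np.int64(164), np.int64(164), np.int64(164), np.int64(164), np.int64(164), np.int64(164), np.int64(164), np.int64(164), np.int64(164)] end along tool x 0.0462 y ext [(np.float64(-0.0322), np.float64(0.0137)), (np.float64(-0.0319), np.float64(0.0137))]
```

```bash
python3 - <<'E'
from h import *
im,K,T=load('w10');g=cv2.cvtColor(im,cv2.COLOR_BGR2GRAY).astype(int)
print('col316',g[140:236:3,316].tolist());print('col295',g[140:236:3,290].tolist())
for r in (185,200,215): print(r,g[r,250:400:4].tolist())
s=status.state();tcp=s['eef_pos'];R=Rt.from_rotvec(s['tool_rot']).as_matrix()
f=lambda a,b,z:proj(K,T,np.r_[(tcp+R@[a,b,0])[:2],z]).round(0).tolist()[0]
print('held pred',[f(.0327,b,.1297) for b in(-.017,.017)],'A pred',[proj(K,T,np.r_[np.array([.5995,-.1043])+Rt.from_euler('z',3.1,degrees=True).as_matrix()[:2,:2]@q,.016]).round(0).tolist()[0] for q in ([-.04,-.04],[-.04,.04],[-.006,.04],[-.006,-.006])])
E
```

```text
col316 [100, 104, 105, 107, 106, 101, 101, 106, 95, 118, 112, 237, 186, 117, 115, 113, 112, 206, 218, 219, 217, 217, 222, 86, 89, 88, 90, 89, 147, 113, 113, 115]
col295 [103, 112, 108, 109, 105, 103, 100, 104, 99, 123, 120, 119, 117, 120, 117, 109, 95, 115, 117, 116, 113, 116, 116, 118, 117, 115, 115, 117, 117, 117, 115, 116]
185 [220, 224, 218, 90, 93, 117, 241, 119, 120, 107, 109, 110, 74, 75, 80, 114, 115, 113, 78, 70, 72, 113, 113, 109, 173, 196, 195, 193, 195, 195, 194, 199, 71, 70, 81, 200, 186, 97]
200 [113, 112, 108, 111, 115, 144, 119, 118, 111, 117, 113, 121, 177, 227, 223, 220, 217, 221, 223, 219, 215, 221, 221, 215, 217, 176, 91, 91, 93, 90, 92, 92, 69, 68, 77, 105, 166, 47]
215 [151, 153, 113, 121, 107, 116, 119, 119, 109, 117, 115, 134, 224, 223, 220, 91, 87, 87, 86, 220, 217, 221, 220, 219, 221, 89, 123, 119, 123, 123, 118, 118, 67, 73, 90, 109, 62, 62]
held pred [[278.0, 191.0], [349.0, 191.0]] A pred [[243.0, 164.0], [343.0, 164.0], [342.0, 204.0], [287.0, 205.0]]
```

The held end lands where predicted (row 191), and A's edge does too (row 164). Now lowering D onto A.

{"fn": "servo_tool", "kwargs": {
  "commands": [
    [[0.5, 0.7, 0.6, 0, 0], [0.5, 0, 0, -3, 0], [0.5, 0, 0, -3, 0], [0.5, 0, 0, -2, 0], [0.5, 0, 0, 0, 0]]
  ]
}}

```text
time: 17.8
eef_pos: [0.5896, -0.0813, 0.018]
tool_rot: [0.084, -3.136, -0.001]
contact_force: [0.3, -0.5, -1.7]
grip_width: 0.0333
grip_force: 45.0
```

{"fn": "servo_tool", "kwargs": {
  "commands": [
    [[0.5, 0, 0, -1, 0], [0.5, 0, 0, -0.7, 0], [0.5, 0, 0, 0, 0], [0.5, 0, 0, 0, 0]]
  ]
}}

```text
time: 18.2
eef_pos: [0.591, -0.0813, 0.0042]
tool_rot: [-0.085, 3.14, -0.0]
contact_force: [0.7, 0.2, -1.3]
grip_width: 0.0336
grip_force: 45.0
```

{"fn": "servo_tool", "kwargs": {
  "commands": [
    [[0.5, 0, 0, -0.4, 0], [0.5, 0, 0, -0.2, 0], [0.5, 0, 0, 0, 0]]
  ]
}}

```text
time: 18.5
eef_pos: [0.5906, -0.0812, -0.0026]
tool_rot: [0.085, -3.14, -0.0]
contact_force: [0.1, 0.9, -1.7]
grip_width: 0.0336
grip_force: 45.0
```

{"fn": "servo_tool", "kwargs": {
  "commands": [
    [[0.5, 0, 0, -0.1, 0], [0.5, 0, 0, 0, 0]]
  ]
}}

```text
time: 18.7
eef_pos: [0.5909, -0.0813, -0.0029]
tool_rot: [-0.085, 3.14, -0.0]
contact_force: [-1.5, 0.3, 2.9]
grip_width: 0.0334
grip_force: 45.0
```

{"fn": "servo_tool", "kwargs": {
  "commands": [
    [[0.15, 0, 0, 0, 0], [0.15, 0, 0, 0, 0], [0.15, 0, 0, 1, 0], [0.15, 0, 0, 4, 0], [0.15, 0, 0, 4, 0]]
  ]
}}

```text
time: 19.2
eef_pos: [0.5902, -0.0812, 0.0878]
tool_rot: [0.085, -3.139, -0.0]
contact_force: [0.3, 0.1, 0.4]
grip_width: 0.0397
grip_force: 0.0
```

{"fn": "servo_tool", "kwargs": {
  "commands": [
    [[-0.1, 0, -1, 5, 0], [-0.1, 1, -3, 4, -2], [-0.1, 2, -4, 2, -2.8], [-0.1, 2, -4, 0, 0], [-0.1, 0, -4, 0, 0]]
  ]
}}

```text
time: 19.7
eef_pos: [0.642, -0.242, 0.1962]
tool_rot: [0.046, 3.14, -0.001]
contact_force: [0.1, 0.0, 0.3]
grip_width: 0.0509
grip_force: 0.0
```

{"fn": "servo_tool", "kwargs": {
  "commands": [
    [[-0.1, 0, 0, 0, 0], [-0.1, 0, 0, 0, 0]]
  ]
}}

```text
time: 19.9
eef_pos: [0.6404, -0.2411, 0.1952]
tool_rot: [-0.049, -3.141, -0.0]
contact_force: [-0.3, 1.2, -0.7]
grip_width: 0.0512
grip_force: 0.0
```

```bash
python3 - <<'E'
from h import *
s=pose();im,K,T=snap('wrist','w11.png');im=im[:,:,::-1].copy()
plates(im,K,T,k=3);print();plates(im,K,T,k=3,S=25,V=110);print('box');plates(im,K,T,z=.026,k=3,S=25,V=110)
E
```

```text
t 19.9 tcp [ 0.6404 -0.2411  0.1952] yaw(tool x) 178.22 w 0.0512 gf 0.0 F [-0.3  1.2 -0.7] tilt 0.01
px [231. 143.] ctr [ 0.616  -0.3243] yaw 358.14 size [79.4 79.3] A 4066 red 0 d -0.3
px [240.  48.] ctr [ 0.508  -0.3189] yaw 178.15 size [80.6 76.6] A 4011 red 465 d 0.2

px [231. 143.] ctr [ 0.616  -0.3241] yaw 358.14 size [79.9 79.3] A 4161 red 0 d -0.7
box
px [231. 143.] ctr [ 0.6138 -0.3204] yaw 358.14 size [76.5 75.9] A 3811 red 0 d -0.7
```

{"fn": "servo_tool", "kwargs": {
  "commands": [
    [[-0.1, -0.5, -3.6, -3, 0], [-0.1, -0.5, -3.5, -4, 0], [-0.1, -0.5, -3.5, -4, 0], [-0.1, 0, 0, -4, 0], [-0.1, 0, 0, 0, 0]]
  ]
}}

```text
time: 20.45
eef_pos: [0.6238, -0.3401, 0.0445]
tool_rot: [-0.047, -3.134, -0.007]
contact_force: [-0.7, 0.6, -0.5]
grip_width: 0.0513
grip_force: 0.0
```

{"fn": "servo_tool", "kwargs": {
  "commands": [
    [[-0.1, 0, 0, 0, 0], [-0.1, 0, 0, 0, 0]]
  ]
}}

```text
time: 20.65
eef_pos: [0.6276, -0.3415, 0.0534]
tool_rot: [0.045, 3.138, -0.003]
contact_force: [-0.4, 0.1, -0.2]
grip_width: 0.0512
grip_force: 0.0
```

{"fn": "servo_tool", "kwargs": {
  "commands": [
    [[-0.1, -0.2, -0.6, -2, 0], [-0.1, 0, 0, -3, 0], [-0.1, 0, 0, -1, 0], [-0.1, 0, 0, 0, 0], [-0.1, 0, 0, 0, 0]]
  ]
}}

```text
time: 21.15
eef_pos: [0.6251, -0.3482, -0.0078]
tool_rot: [0.046, 3.139, -0.002]
contact_force: [0.1, -0.7, 0.7]
grip_width: 0.0513
grip_force: 0.0
```

{"fn": "servo_tool", "kwargs": {
  "commands": [
    [[-0.1, 0, 0.05, -0.7, 0], [-0.1, 0, 0, -0.4, 0], [-0.1, 0, 0, 0, 0], [0.2, 0, 0, 0, 0], [0.5, 0, 0, 0, 0]]
  ]
}}

```text
time: 21.65
eef_pos: [0.6242, -0.3476, -0.0209]
tool_rot: [-0.047, -3.141, -0.0]
contact_force: [0.6, 0.3, -0.1]
grip_width: 0.0396
grip_force: 0.0
```

{"fn": "servo_tool", "kwargs": {
  "commands": [
    [[0.5, 0, 0, 0, 0], [0.5, 0, 0, 0, 0]]
  ]
}}

```text
time: 21.85
eef_pos: [0.6242, -0.3476, -0.0209]
tool_rot: [0.047, 3.141, -0.0]
contact_force: [0.4, 0.4, 0.5]
grip_width: 0.0339
grip_force: 45.0
```

{"fn": "servo_tool", "kwargs": {
  "commands": [
    [[0.15, 0, 0, 0, 0], [0.15, 0, 0, 0.2, 0], [0.5, 0, 0, 0, 0], [0.5, 0, 0, 0, 0], [0.5, 0, 0, 0, 0]]
  ]
}}

```text
time: 22.35
eef_pos: [0.6243, -0.3476, -0.0187]
tool_rot: [0.047, 3.141, -0.0]
contact_force: [-0.1, 1.0, 2.8]
grip_width: 0.0336
grip_force: 45.0
```

{"fn": "servo_tool", "kwargs": {
  "commands": [
    [[0.5, 0, 0, 0, 0], [0.5, 0, 0, 2, 0], [0.5, 0, 0, 4, 0], [0.5, 0, 0, 4, 0], [0.5, 0, 1, 2, 0]]
  ]
}}

```text
time: 22.85
eef_pos: [0.6248, -0.3384, 0.1045]
tool_rot: [0.048, 3.138, -0.003]
contact_force: [0.1, -0.2, -1.3]
grip_width: 0.0335
grip_force: 45.0
```

{"fn": "servo_tool", "kwargs": {
  "commands": [
    [[0.5, -0.3, 4, 0, 2], [0.5, -0.4, 4, 0, 2.9], [0.5, -0.4, 4, 0, 0], [0.5, -0.4, 4, 0, 0], [0.5, 0, 4, 0, 0]]
  ]
}}

```text
time: 23.35
eef_pos: [0.6081, -0.1354, 0.0999]
tool_rot: [0.087, -3.139, -0.001]
contact_force: [0.9, 0.3, -1.2]
grip_width: 0.033
grip_force: 45.0
```

{"fn": "servo_tool", "kwargs": {
  "commands": [
    [[0.5, 0, 1, 0, 0], [0.5, 0, 0, 0, 0], [0.5, 0, 0, 0, 0]]
  ]
}}

```text
time: 23.65
eef_pos: [0.609, -0.1279, 0.1005]
tool_rot: [0.088, -3.14, 0.0]
contact_force: [-0.6, -0.4, -0.9]
grip_width: 0.0331
grip_force: 45.0
```

```bash
python3 - <<'E'
from h import *
s=pose();im,K,T=snap('wrist','w12.png');im=im[:,:,::-1].copy()
z=s['eef_pos'][2]+.0295
plates(im,K,T,z=z,k=3,S=25,V=100);print();plates(im,K,T,z=z,k=3);
E
```

```text
t 23.65 tcp [ 0.609  -0.1279  0.1005] yaw(tool x) -176.79 w 0.0331 gf 45.0 F [-0.6 -0.4 -0.9] tilt 0.03
px [351. 207.] ctr [ 0.5906 -0.1058] yaw 3.13 size [83.8 78.5] A 4443 red 0 d 3.7
```

{"fn": "servo_tool", "kwargs": {
  "commands": [
    [[0.5, 0, 0.1, -2, 0], [0.5, 0, 0, -3, 0], [0.5, 0, 0, -2, 0], [0.5, 0, 0, -1, 0], [0.5, 0, 0, 0, 0]]
  ]
}}

```text
time: 24.2
eef_pos: [0.6085, -0.1272, 0.0196]
tool_rot: [0.086, -3.138, -0.001]
contact_force: [0.1, -0.1, -1.1]
grip_width: 0.0335
grip_force: 45.0
```

{"fn": "servo_tool", "kwargs": {
  "commands": [
    [[0.5, 0, 0, -0.6, 0], [0.5, 0, 0, -0.3, 0], [0.5, 0, 0, 0, 0], [0.5, 0, 0, 0, 0]]
  ]
}}

```text
time: 24.6
eef_pos: [0.6094, -0.1266, 0.0125]
tool_rot: [-0.088, 3.14, -0.0]
contact_force: [0.3, -0.8, -1.5]
grip_width: 0.0333
grip_force: 45.0
```

{"fn": "servo_tool", "kwargs": {
  "commands": [
    [[0.5, 0, 0, -0.4, 0], [0.5, 0, 0, 0, 0], [0.5, 0, 0, 0, 0]]
  ]
}}

```text
time: 24.9
eef_pos: [0.6091, -0.1265, 0.0079]
tool_rot: [0.088, -3.14, -0.0]
contact_force: [0.5, 0.4, -0.5]
grip_width: 0.0334
grip_force: 45.0
```

{"fn": "servo_tool", "kwargs": {
  "commands": [
    [[0.5, 0, 0, -0.15, 0], [0.5, 0, 0, 0, 0]]
  ]
}}

```text
time: 25.1
eef_pos: [0.6094, -0.1266, 0.0072]
tool_rot: [-0.088, 3.14, -0.0]
contact_force: [-2.7, 1.2, 5.8]
grip_width: 0.0332
grip_force: 45.0
```

{"fn": "servo_tool", "kwargs": {
  "commands": [
    [[0.5, 0, 0, -0.1, 0], [0.5, 0, 0, 0, 0]]
  ]
}}

```text
time: 25.3
eef_pos: [0.6095, -0.1266, 0.0072]
tool_rot: [-0.088, 3.14, -0.0]
contact_force: [-8.4, 1.9, 16.5]
grip_width: 0.0332
grip_force: 45.0
```

{"fn": "servo_tool", "kwargs": {
  "commands": [
    [[0.15, 0, 0, 0, 0], [0.15, 0, 0, 0, 0], [0.15, 0, 0, 1, 0], [0.15, 0, 0, 4, 0], [0.15, 0, 0, 4, 0]]
  ]
}}

```text
time: 25.8
eef_pos: [0.6086, -0.1264, 0.0964]
tool_rot: [0.088, -3.139, -0.001]
contact_force: [-0.1, -0.1, 0.5]
grip_width: 0.0394
grip_force: 0.0
```

{"fn": "servo_tool", "kwargs": {
  "commands": [
    [[-0.1, 0, -1, 5, 0], [-0.1, -1, -3, 4, -2], [-0.1, -1, -4, 2, -2.9], [-0.1, -1, -3, 0, 0], [-0.1, 0, -2, 0, 0]]
  ]
}}

```text
time: 26.3
eef_pos: [0.5787, -0.2577, 0.2053]
tool_rot: [0.049, 3.14, -0.002]
contact_force: [-0.2, 0.7, -0.2]
grip_width: 0.0511
grip_force: 0.0
```

{"fn": "servo_tool", "kwargs": {
  "commands": [
    [[-0.1, 0, 0, 0, 0], [-0.1, 0, 0, 0, 0]]
  ]
}}

```text
time: 26.5
eef_pos: [0.5795, -0.2554, 0.2031]
tool_rot: [-0.047, -3.14, -0.001]
contact_force: [1.1, -0.1, -0.5]
grip_width: 0.051
grip_force: 0.0
```

```bash
python3 - <<'E'
from h import *
s=pose();im,K,T=snap('wrist','w13.png');im=im[:,:,::-1].copy()
plates(im,K,T,k=3);print();plates(im,K,T,k=3,S=25,V=110);print('box');plates(im,K,T,z=.036,k=3,S=25,V=110)
im,K,T=snap('side','s6.png');im=im[:,:,::-1].copy();plates(im,K,T,z=.036,k=1,S=50,V=110)
E
```

```text
t 26.5 tcp [ 0.5795 -0.2554  0.2031] yaw(tool x) 178.28 w 0.051 gf 0.0 F [ 1.1 -0.1 -0.5] tilt 0.07
px [260. 109.] ctr [ 0.5065 -0.319 ] yaw 177.07 size [79.2 79.9] A 4089 red 389 d 0.8

box
px [263. 105.] ctr [ 0.5042 -0.3115] yaw 178.19 size [86.3 78.6] A 3658 red 389 d -19.9
px [320. 306.] ctr [0.5074 0.0663] yaw 12.77 size [78.8 80.9] A 3953 red 57 d 1.1
```

{"fn": "servo_tool", "kwargs": {
  "commands": [
    [[-0.1, -2.9, -1.4, -3, -1], [-0.1, -2.5, -1.3, -4, 0], [-0.1, -2.5, -1.3, -4, 0], [-0.1, 0, 0, -4, 0], [-0.1, 0, 0, 0, 0]]
  ]
}}

```text
time: 27.1
eef_pos: [0.498, -0.2937, 0.0487]
tool_rot: [-0.074, -3.134, -0.006]
contact_force: [-0.4, -0.5, 0.9]
grip_width: 0.0513
grip_force: 0.0
```

{"fn": "servo_tool", "kwargs": {
  "commands": [
    [[-0.1, 0, 0, 0, 0], [-0.1, 0, 0, 0, 0]]
  ]
}}

```text
time: 27.3
eef_pos: [0.5019, -0.2958, 0.0563]
tool_rot: [0.072, 3.138, -0.002]
contact_force: [-0.5, -0.1, 0.6]
grip_width: 0.0512
grip_force: 0.0
```

{"fn": "servo_tool", "kwargs": {
  "commands": [
    [[-0.1, -0.1, 0, -3, 0], [-0.1, 0, 0, -2.5, 0], [-0.1, 0, 0, -0.8, 0], [-0.1, 0, 0, 0, 0], [-0.1, 0, 0, 0, 0]]
  ]
}}

```text
time: 27.8
eef_pos: [0.5004, -0.2962, -0.0073]
tool_rot: [0.073, 3.139, -0.002]
contact_force: [-0.4, -0.5, 0.6]
grip_width: 0.0511
grip_force: 0.0
```

{"fn": "servo_tool", "kwargs": {
  "commands": [
    [[-0.1, 0, 0, -1, 0], [-0.1, 0, 0, 0, 0], [0.3, 0, 0, 0, 0], [0.5, 0, 0, 0, 0], [0.5, 0, 0, 0, 0]]
  ]
}}

```text
time: 28.3
eef_pos: [0.4995, -0.2959, -0.019]
tool_rot: [0.074, 3.14, -0.0]
contact_force: [-0.3, -1.1, 2.7]
grip_width: 0.0335
grip_force: 45.0
```

{"fn": "servo_tool", "kwargs": {
  "commands": [
    [[0.5, 0, 0, 0, 0], [0.5, 0, 0, 0, 0]]
  ]
}}

```text
time: 28.5
eef_pos: [0.4995, -0.2959, -0.019]
tool_rot: [0.074, 3.14, -0.0]
contact_force: [-0.2, -0.5, 2.6]
grip_width: 0.0335
grip_force: 45.0
```

{"fn": "servo_tool", "kwargs": {
  "commands": [
    [[0.5, 0, 0, 2, 0], [0.5, 0, 0, 4, 0], [0.5, 0, 0, 3, 0], [0.5, -1, -2, 0, 2], [0.5, -2, -4, 0, 2]]
  ]
}}

```text
time: 29.0
eef_pos: [0.4703, -0.3551, 0.072]
tool_rot: [-0.042, 3.14, -0.001]
contact_force: [0.6, -0.7, -1.4]
grip_width: 0.0335
grip_force: 45.0
```

{"fn": "servo_tool", "kwargs": {
  "commands": [
    [[0.5, -2, -4, 0, 1.9], [0.5, -1.4, -3.4, 0, 0], [0.5, 0, 0, 0, 0], [0.5, 0, 0, 0, 0]]
  ]
}}

```text
time: 29.4
eef_pos: [0.4349, -0.4301, 0.0703]
tool_rot: [0.085, -3.14, -0.001]
contact_force: [-0.2, 1.0, -1.8]
grip_width: 0.0333
grip_force: 45.0
```

Right over the bin; lowering.

{"fn": "servo_tool", "kwargs": {
  "commands": [
    [[0.5, 0, 0, -3, 0], [0.5, 0, 0, -3, 0], [0.5, 0, 0, -1, 0], [0.5, 0, 0, 0, 0], [0.5, 0, 0, 0, 0]]
  ]
}}

```text
time: 29.9
eef_pos: [0.4359, -0.4293, 0.0015]
tool_rot: [-0.089, 3.14, 0.0]
contact_force: [-0.1, -0.9, -1.4]
grip_width: 0.0335
grip_force: 45.0
```

{"fn": "servo_tool", "kwargs": {
  "commands": [
    [[0.5, 0, 0, -0.8, 0], [0.5, 0, 0, -0.4, 0], [0.5, 0, 0, 0, 0]]
  ]
}}

```text
time: 30.2
eef_pos: [0.4352, -0.4294, -0.0118]
tool_rot: [0.088, -3.14, -0.001]
contact_force: [-0.4, -0.3, -1.4]
grip_width: 0.0333
grip_force: 45.0
```

{"fn": "servo_tool", "kwargs": {
  "commands": [
    [[0.5, 0, 0, -0.2, 0], [0.15, 0, 0, 0, 0], [0.15, 0, 0, 0, 0], [0.15, 0, 0, 2, 0], [0.15, 0, 0, 4, 0]]
  ]
}}

```text
time: 30.7
eef_pos: [0.4341, -0.4293, 0.0446]
tool_rot: [0.087, -3.137, -0.004]
contact_force: [0.9, -1.5, -0.6]
grip_width: 0.0391
grip_force: 0.0
```

{"fn": "servo_tool", "kwargs": {
  "commands": [
    [[-0.1, 0, 0, 4, -4], [-0.1, 0, 0.5, 4, -8.5], [-0.1, 0, 1, 2, -8.5], [-0.1, 0, 2, 0, -8.5], [-0.1, 0, 2, 0, -8.5]]
  ]
}}

```text
time: 31.2
eef_pos: [0.4355, -0.3746, 0.1479]
tool_rot: [0.949, 2.993, -0.001]
contact_force: [0.4, -0.1, -0.9]
grip_width: 0.0514
grip_force: 0.0
```

{"fn": "servo_tool", "kwargs": {
  "commands": [
    [[-0.1, 0.2, 2, 0, -8.5], [-0.1, 0.2, 2, 0, -8.5], [-0.1, 0.2, 2, 0, -8.5], [-0.1, 0.2, 2, 0, -8.5], [-0.1, 0.2, 2, 0, -8.5]]
  ]
}}

```text
time: 31.7
eef_pos: [0.4454, -0.2741, 0.1472]
tool_rot: [1.969, 2.447, 0.0]
contact_force: [0.1, 0.2, 0.7]
grip_width: 0.0507
grip_force: 0.0
```

{"fn": "servo_tool", "kwargs": {
  "commands": [
    [[-0.1, 0, 1, 0, -8.5], [-0.1, 0, 1, 0, -8.5], [-0.1, 0, 0, 0, -1], [-0.1, 0, 0, 0, 0]]
  ]
}}

```text
time: 32.1
eef_pos: [0.4455, -0.255, 0.1471]
tool_rot: [2.317, 2.12, 0.0]
contact_force: [0.6, -0.5, 0.8]
grip_width: 0.051
grip_force: 0.0
```

```bash
python3 - <<'E'
from h import *
s=pose();im,K,T=snap('wrist','w14.png');im=im[:,:,::-1].copy()
plates(im,K,T,k=3);print();plates(im,K,T,k=3,S=25,V=110);print('pile');plates(im,K,T,z=.036,k=3,S=25,V=110)
E
```

```text
t 32.1 tcp [ 0.4455 -0.255   0.1471] yaw(tool x) 84.92 w 0.051 gf 0.0 F [ 0.6 -0.5  0.8] tilt 0.03

px [296. 128.] ctr [ 0.425  -0.2094] yaw 166.03 size [79.5 79.2] A 4013 red 0 d 0.3
pile
px [296. 128.] ctr [ 0.4272 -0.2071] yaw 166.03 size [73.1 72.8] A 3395 red 0 d 0.3
```

{"fn": "servo_tool", "kwargs": {
  "commands": [
    [[-0.1, 0, 1.5, -2, -8.5], [-0.1, 0, 1.5, -3, -0.4], [-0.1, 0, 0, -4, 0], [-0.1, 0, 0, -2, 0], [-0.1, 0, 0, 0, 0]]
  ]
}}

```text
time: 32.65
eef_pos: [0.4439, -0.2244, 0.0339]
tool_rot: [-2.473, -1.93, 0.003]
contact_force: [0.3, -0.4, 1.1]
grip_width: 0.0509
grip_force: 0.0
```

{"fn": "servo_tool", "kwargs": {
  "commands": [
    [[-0.1, 0, 0, 0, 0], [-0.1, 0, 0, 0, 0]]
  ]
}}

```text
time: 32.85
eef_pos: [0.4461, -0.2255, 0.0385]
tool_rot: [2.477, 1.929, 0.001]
contact_force: [0.0, -0.8, 0.5]
grip_width: 0.0513
grip_force: 0.0
```

{"fn": "servo_tool", "kwargs": {
  "commands": [
    [[-0.1, -0.1, 0, -2.5, 0], [-0.1, 0, 0, -1.5, 0], [-0.1, 0, 0, -0.5, 0], [-0.1, 0, 0, 0, 0], [-0.1, 0, 0, 0, 0]]
  ]
}}

```text
time: 33.35
eef_pos: [0.4448, -0.225, -0.0074]
tool_rot: [2.478, 1.93, 0.0]
contact_force: [-1.2, -0.9, -0.4]
grip_width: 0.0517
grip_force: 0.0
```

{"fn": "servo_tool", "kwargs": {
  "commands": [
    [[-0.1, 0, 0, -1, 0], [-0.1, 0, 0, 0, 0], [0.3, 0, 0, 0, 0], [0.5, 0, 0, 0, 0], [0.5, 0, 0, 0, 0]]
  ]
}}

```text
time: 33.85
eef_pos: [0.4445, -0.2248, -0.018]
tool_rot: [2.479, 1.93, 0.0]
contact_force: [-0.5, -0.0, -0.2]
grip_width: 0.0336
grip_force: 45.0
```

{"fn": "servo_tool", "kwargs": {
  "commands": [
    [[0.5, 0, 0, 0, 0], [0.5, 0, 0, 0, 0]]
  ]
}}

```text
time: 34.05
eef_pos: [0.4445, -0.2248, -0.018]
tool_rot: [2.479, 1.93, 0.0]
contact_force: [-1.2, 1.0, 1.4]
grip_width: 0.0332
grip_force: 45.0
```

{"fn": "servo_tool", "kwargs": {
  "commands": [
    [[0.5, 0, 0, 2, 0], [0.5, 0, -2, 2, 5], [0.5, 1, -3, 0, 6], [0.5, 2, -3, 0, 6], [0.5, 0, 0, 0, 0]]
  ]
}}

```text
time: 34.55
eef_pos: [0.4756, -0.3074, 0.0216]
tool_rot: [2.163, 2.277, -0.0]
contact_force: [-0.2, 0.3, -0.8]
grip_width: 0.0334
grip_force: 45.0
```

{"fn": "servo_tool", "kwargs": {
  "commands": [
    [[0.5, 0, 0, 0, 0], [0.5, 0, 0, -3, 0], [0.5, 0, 0, -0.7, 0], [0.5, 0, 0, 0, 0], [0.5, 0, 0, 0, 0]]
  ]
}}

```text
time: 35.05
eef_pos: [0.4745, -0.3045, -0.0144]
tool_rot: [2.166, 2.275, 0.0]
contact_force: [0.2, -0.7, -1.3]
grip_width: 0.0331
grip_force: 45.0
```

{"fn": "servo_tool", "kwargs": {
  "commands": [
    [[0.5, 0, 0, -0.3, 0], [0.15, 0, 0, 0, 0], [0.15, 0, 0, 0, 0], [0.15, 0, 0, 2, 0], [0.15, 0, 0, 4, 0]]
  ]
}}

```text
time: 35.55
eef_pos: [0.473, -0.3038, 0.04]
tool_rot: [-2.163, -2.272, 0.001]
contact_force: [-0.5, -0.7, 0.6]
grip_width: 0.0394
grip_force: 0.0
```

{"fn": "servo_tool", "kwargs": {
  "commands": [
    [[-0.1, 0, 0, 4, 4], [-0.1, 0.5, 0, 4, 8.5], [-0.1, 0.5, 0, 2, 8.5], [-0.1, 0.5, 0, 0, 8.5], [-0.1, 0.5, 0, 0, 8.5]]
  ]
}}

```text
time: 36.05
eef_pos: [0.4949, -0.305, 0.1431]
tool_rot: [1.298, 2.859, -0.0]
contact_force: [0.2, -0.1, -0.4]
grip_width: 0.0511
grip_force: 0.0
```

{"fn": "servo_tool", "kwargs": {
  "commands": [
    [[-0.1, 0.5, 0.5, 0, 8.5], [-0.1, 0.5, 0.5, 0, 8.5], [-0.1, 0.5, 0.5, 0, 8.5], [-0.1, 0.5, 0, 0, 8.5], [-0.1, 0, 0, 0, 8.5]]
  ]
}}

```text
time: 36.55
eef_pos: [0.5148, -0.2896, 0.1421]
tool_rot: [0.173, 3.136, -0.0]
contact_force: [-0.8, -0.2, -0.6]
grip_width: 0.0508
grip_force: 0.0
```

{"fn": "servo_tool", "kwargs": {
  "commands": [
    [[-0.1, 0, 0, 0, 8.5], [-0.1, 0, 0, 0, 3], [-0.1, 0, 0, 0, 0], [-0.1, 0, 0, 0, 0]]
  ]
}}

```text
time: 36.95
eef_pos: [0.5144, -0.2898, 0.1419]
tool_rot: [-0.128, 3.139, -0.0]
contact_force: [-0.5, 0.0, -0.6]
grip_width: 0.0512
grip_force: 0.0
```

```bash
python3 - <<'E'
from h import *
s=pose();im,K,T=snap('wrist','w15.png');im=im[:,:,::-1].copy()
plates(im,K,T,k=3);print();plates(im,K,T,k=3,S=25,V=110);print('bin');plates(im,K,T,z=.015,k=3,S=45,V=110)
E
```

```text
t 36.95 tcp [ 0.5144 -0.2898  0.1419] yaw(tool x) -175.32 w 0.0512 gf 0.0 F [-0.5  0.  -0.6] tilt 0.01
px [318. 117.] ctr [ 0.4518 -0.296 ] yaw 182.56 size [79.9 78.4] A 3435 red 0 d -5.6
px [147.  97.] ctr [ 0.4447 -0.4531] yaw 182.7 size [80.6 80.3] A 4165 red 592 d -0.5

px [320. 119.] ctr [ 0.453  -0.2955] yaw 180.78 size [84.4 80.8] A 4208 red 0 d 2.6
px [147.  97.] ctr [ 0.4448 -0.4529] yaw 182.72 size [80.1 80.5] A 4152 red 592 d 0.2
bin
px [148.  97.] ctr [ 0.4445 -0.4495] yaw 182.7 size [79.4 81.5] A 4081 red 592 d -3.5
```

{"fn": "servo_tool", "kwargs": {
  "commands": [
    [[-0.1, -2.5, 0.6, -1, -1.8], [-0.1, -2.4, 0.6, -2, 0], [-0.1, -2.2, 0.5, -3, 0], [-0.1, 0, 0, -4, 0], [-0.1, 0, 0, 0, 0]]
  ]
}}

```text
time: 37.5
eef_pos: [0.441, -0.2713, 0.0376]
tool_rot: [0.079, -3.136, -0.006]
contact_force: [0.3, -0.2, -0.7]
grip_width: 0.051
grip_force: 0.0
```

{"fn": "servo_tool", "kwargs": {
  "commands": [
    [[-0.1, 0, 0, 0, 0], [-0.1, 0, 0, 0, 0]]
  ]
}}

```text
time: 37.7
eef_pos: [0.4445, -0.2734, 0.044]
tool_rot: [-0.082, 3.139, -0.002]
contact_force: [-0.1, -0.1, 0.8]
grip_width: 0.0512
grip_force: 0.0
```

{"fn": "servo_tool", "kwargs": {
  "commands": [
    [[-0.1, -0.1, 0, -2.5, 0], [-0.1, 0, 0, -2, 0], [-0.1, 0, 0, -0.5, 0], [-0.1, 0, 0, 0, 0], [-0.1, 0, 0, 0, 0]]
  ]
}}

```text
time: 38.2
eef_pos: [0.4432, -0.2733, -0.0066]
tool_rot: [-0.082, 3.139, -0.002]
contact_force: [0.3, -0.2, 0.3]
grip_width: 0.0515
grip_force: 0.0
```

{"fn": "servo_tool", "kwargs": {
  "commands": [
    [[-0.1, 0, 0, -1, 0], [-0.1, 0, 0, 0, 0], [0.3, 0, 0, 0, 0], [0.5, 0, 0, 0, 0], [0.5, 0, 0, 0, 0]]
  ]
}}

```text
time: 38.7
eef_pos: [0.4425, -0.2729, -0.018]
tool_rot: [-0.082, 3.14, -0.0]
contact_force: [0.9, -0.6, -0.2]
grip_width: 0.0335
grip_force: 45.0
```

{"fn": "servo_tool", "kwargs": {
  "commands": [
    [[0.5, 0, 0, 0, 0], [0.5, 0, 0, 0, 0]]
  ]
}}

```text
time: 38.9
eef_pos: [0.4425, -0.2729, -0.018]
tool_rot: [-0.082, 3.14, -0.0]
contact_force: [-0.8, 0.2, 2.3]
grip_width: 0.0334
grip_force: 45.0
```

{"fn": "servo_tool", "kwargs": {
  "commands": [
    [[0.5, 0, 0, 2, 0], [0.5, 0, 0, 4, 0], [0.5, 1, 0, 4, 0], [0.5, 3, 1, 3, 0], [0.5, 4, 2, 0, 0]]
  ]
}}

```text
time: 39.4
eef_pos: [0.5242, -0.2442, 0.117]
tool_rot: [-0.078, 3.135, -0.006]
contact_force: [0.3, -1.2, -1.7]
grip_width: 0.0333
grip_force: 45.0
```

{"fn": "servo_tool", "kwargs": {
  "commands": [
    [[0.5, 4, 4, 0, 0], [0.5, 2.8, 4, 0, 0], [0.5, 0, 4, 0, 0], [0.5, 0, 4, 0, 0], [0.5, 0, 0, 0, 0]]
  ]
}}

```text
time: 39.9
eef_pos: [0.5856, -0.0835, 0.1114]
tool_rot: [0.088, -3.14, -0.002]
contact_force: [0.6, -0.2, -1.6]
grip_width: 0.0332
grip_force: 45.0
```

{"fn": "servo_tool", "kwargs": {
  "commands": [
    [[0.5, 0, 0, -2, 0], [0.5, 0, 0, 0, 0], [0.5, 0, 0, 0, 0]]
  ]
}}

```text
time: 40.2
eef_pos: [0.5854, -0.0878, 0.0916]
tool_rot: [0.081, -3.14, -0.0]
contact_force: [-0.3, -0.5, -1.5]
grip_width: 0.0332
grip_force: 45.0
```

{"fn": "servo_tool", "kwargs": {
  "commands": [
    [[0.5, 0.5, 0.6, 0, 0], [0.5, 0, 0, 0, 0], [0.5, 0, 0, 0, 0]]
  ]
}}

```text
time: 40.5
eef_pos: [0.591, -0.0814, 0.0922]
tool_rot: [-0.082, 3.14, -0.0]
contact_force: [-0.4, -0.3, -0.8]
grip_width: 0.0333
grip_force: 45.0
```

```bash
python3 - <<'E'
from h import *
s=pose();im,K,T=snap('wrist','w16.png')
g=cv2.cvtColor(im,cv2.COLOR_RGB2GRAY).astype(int)
print('col300',g[140:236:3,300].tolist());print('col335',g[140:236:3,335].tolist())
for r in (200,): print(r,g[r,250:400:4].tolist())
tcp=s['eef_pos'];R=Rt.from_rotvec(s['tool_rot']).as_matrix()
f=lambda a,b,z:proj(K,T,np.r_[(tcp+R@[a,b,0])[:2],z]).round(0).tolist()[0]
print('held pred',[f(.0321,b,tcp[2]+.028) for b in(-.017,.017)],'B pred',[proj(K,T,np.r_[np.array([.5993,-.1041])+Rt.from_euler('z',3.1,degrees=True).as_matrix()[:2,:2]@q,.036]).round(0).tolist()[0] for q in ([-.04,-.04],[-.04,.04],[-.006,.04],[-.006,-.006])])
E
```

```text
t 40.5 tcp [ 0.591  -0.0814  0.0922] yaw(tool x) -177.0 w 0.0333 gf 45.0 F [-0.4 -0.3 -0.8] tilt 0.03
col300 [116, 114, 112, 110, 113, 108, 103, 126, 126, 128, 124, 127, 128, 126, 128, 122, 120, 143, 229, 235, 235, 234, 234, 234, 233, 233, 232, 234, 123, 126, 127, 125]
col335 [108, 111, 110, 209, 203, 186, 110, 233, 234, 233, 232, 231, 234, 234, 126, 124, 119, 119, 224, 230, 231, 231, 231, 231, 232, 232, 230, 232, 235, 122, 126, 125]
200 [232, 232, 235, 240, 152, 126, 127, 127, 116, 125, 127, 129, 242, 234, 231, 233, 229, 229, 233, 231, 226, 230, 230, 228, 227, 197, 102, 101, 100, 100, 95, 75, 75, 107, 114, 50, 51, 50]
held pred [[279.0, 192.0], [350.0, 192.0]] B pred [[226.0, 160.0], [338.0, 160.0], [337.0, 205.0], [275.0, 206.0]]
```

Both the held plate and the pile edges are where predicted. Lowering the last good plate.

{"fn": "servo_tool", "kwargs": {
  "commands": [
    [[0.5, -0.05, 0, -2, 0], [0.5, 0, 0, -2, 0], [0.5, 0, 0, -2, 0], [0.5, 0, 0, 0, 0], [0.5, 0, 0, 0, 0]]
  ]
}}

```text
time: 41.05
eef_pos: [0.5903, -0.0815, 0.0323]
tool_rot: [0.082, -3.14, -0.0]
contact_force: [0.3, -0.3, -1.2]
grip_width: 0.0331
grip_force: 45.0
```

{"fn": "servo_tool", "kwargs": {
  "commands": [
    [[0.5, 0, 0, -1, 0], [0.5, 0, 0, 0, 0], [0.5, 0, 0, 0, 0]]
  ]
}}

```text
time: 41.35
eef_pos: [0.5903, -0.0814, 0.022]
tool_rot: [-0.082, 3.14, -0.0]
contact_force: [0.1, -0.4, -1.3]
grip_width: 0.0333
grip_force: 45.0
```

{"fn": "servo_tool", "kwargs": {
  "commands": [
    [[0.5, 0, 0, -0.2, 0], [0.5, 0, 0, 0, 0]]
  ]
}}

```text
time: 41.55
eef_pos: [0.5903, -0.0814, 0.0198]
tool_rot: [-0.082, 3.14, -0.0]
contact_force: [-1.2, -1.5, -1.0]
grip_width: 0.0329
grip_force: 45.0
```

{"fn": "servo_tool", "kwargs": {
  "commands": [
    [[0.5, 0, 0, -0.15, 0], [0.5, 0, 0, 0, 0]]
  ]
}}

```text
time: 41.75
eef_pos: [0.5902, -0.0814, 0.0181]
tool_rot: [0.082, -3.14, 0.0]
contact_force: [-0.4, 0.1, -2.0]
grip_width: 0.0332
grip_force: 45.0
```

{"fn": "servo_tool", "kwargs": {
  "commands": [
    [[0.5, 0, 0, -0.1, 0], [0.15, 0, 0, 0, 0], [0.15, 0, 0, 0, 0], [0.15, 0, 0, 1, 0], [0.15, 0, 0, 4, 0]]
  ]
}}

```text
time: 42.25
eef_pos: [0.5882, -0.081, 0.0645]
tool_rot: [0.082, -3.134, -0.002]
contact_force: [-0.4, -0.9, 0.7]
grip_width: 0.0395
grip_force: 0.0
```

{"fn": "servo_tool", "kwargs": {
  "commands": [
    [[0.15, 0, 0, 4, 0], [-0.1, 1, 0, 5, 0], [-0.1, 3, 0, 4, 0], [-0.1, 3, 0, 3, 0], [-0.1, 2, 2, 0, 0]]
  ]
}}

```text
time: 42.75
eef_pos: [0.6826, -0.0628, 0.2323]
tool_rot: [-0.079, 3.134, -0.002]
contact_force: [-0.0, -0.2, 0.7]
grip_width: 0.0512
grip_force: 0.0
```

{"fn": "servo_tool", "kwargs": {
  "commands": [
    [[-0.1, 0, 0, 0, 0], [-0.1, 0, 0, 0, 0]]
  ]
}}

```text
time: 42.95
eef_pos: [0.6799, -0.0612, 0.2262]
tool_rot: [0.083, -3.14, 0.0]
contact_force: [-0.4, -0.2, -0.3]
grip_width: 0.0508
grip_force: 0.0
```

```bash
python3 - <<'E'
from h import *
s=pose();im,K,T=snap('wrist','w17.png');im=im[:,:,::-1].copy()
print('floor');plates(im,K,T,k=3);print('pile');plates(im,K,T,z=.046,k=3,S=35,V=190);plates(im,K,T,z=.046,k=3,S=35,V=110)
im,K,T=snap('side','s7.png');im=im[:,:,::-1].copy();print('side');plates(im,K,T,z=.046,k=1,S=50,V=190)
E
```

```text
t 42.95 tcp [ 0.6799 -0.0612  0.2262] yaw(tool x) -176.96 w 0.0508 gf 0.0 F [-0.4 -0.2 -0.3] tilt 0.04
floor
pile
px [275.  87.] ctr [ 0.5997 -0.1031] yaw 2.96 size [78.4 80. ] A 4950 red 0 d 18.3
side
```

```bash
cat >> h.py <<'E'
def reds(im,K,T,z=.01):
    hsv=cv2.cvtColor(im,cv2.COLOR_BGR2HSV);m=((hsv[...,1]>150)&(hsv[...,2]>90)&((hsv[...,0]<8)|(hsv[...,0]>172))).astype('uint8')
    n,l,st,c=cv2.connectedComponentsWithStats(m)
    for i in range(1,n):
        if st[i,4]>40: print('red px',c[i].round(),'A',st[i,4],'w',ray(K,T,[c[i]],z)[0].round(3))
E
python3 - <<'E'
from h import *
im,K,T=load('w17');reds(im,K,T);plates(im,K,T,k=3,S=45,V=110)
im,K,T=load('s7');print();reds(im,K,T);plates(im,K,T,k=1,S=45,V=110)
E
```

```text
red px [274. 141.] A 67 w [ 0.733 -0.685  0.01 ]
red px [177. 242.] A 360 w [ 0.927 -0.14   0.01 ]
red px [361. 333.] A 551 w [0.404 0.107 0.01 ]
```

```bash
python3 - <<'E'
from h import *
for n in('w17','w16','w13','s7','s6'):
    im,K,T=load(n);p=proj(K,T,[.5395,.0827,.01])[0];h=proj(K,T,[.5224,.0545,.01])[0];print(n,p.round(),h.round()); print([im[int(np.clip(h[1]+d,0,399)),int(np.clip(h[0],0,639))].tolist() for d in(-6,0,6)])
im,K,T=load('w17');print(proj(K,T,[[.60,.0827,.01],[.48,.0827,.01]]).round())
cv2.imwrite('pics/c7.png',np.vstack([im,]))
E
```

```text
w17 [454.  44.] [430.  26.]
[[48, 54, 62], [44, 46, 56], [49, 55, 61]]
w16 [528. 142.] [496. 117.]
[[98, 107, 127], [107, 116, 135], [99, 108, 128]]
w13 [624. 123.] [601. 108.]
[[95, 104, 119], [107, 115, 134], [99, 106, 126]]
s7 [303. 320.] [312. 310.]
[[145, 145, 148], [88, 91, 99], [49, 56, 65]]
s6 [303. 320.] [312. 310.]
[[230, 229, 230], [90, 95, 107], [93, 104, 123]]
[[445. 102.]
 [463. -17.]]
```

```bash
python3 - <<'E'
from h import *
for n in('s6','s7','w16','w13'):
    print(n);im,K,T=load(n);reds(im,K,T);plates(im,K,T,k=1)
E
```

```text
s6
red px [178. 241.] A 276 w [ 0.924 -0.14   0.01 ]
red px [325. 299.] A 57 w [0.492 0.022 0.01 ]
red px [362. 331.] A 470 w [0.402 0.104 0.01 ]
px [320. 306.] ctr [0.5091 0.0504] yaw 12.67 size [78.6 80.8] A 3866 red 57 d 1.3
s7
red px [274. 141.] A 67 w [ 0.733 -0.685  0.01 ]
red px [177. 242.] A 360 w [ 0.927 -0.14   0.01 ]
red px [361. 333.] A 551 w [0.404 0.107 0.01 ]
w16
red px [461.  70.] A 765 w [0.49  0.022 0.01 ]
w13
red px [577.  80.] A 314 w [0.493 0.024 0.01 ]
red px [275. 126.] A 389 w [ 0.53  -0.297  0.01 ]
px [260. 109.] ctr [ 0.5065 -0.319 ] yaw 177.07 size [79.2 79.9] A 4075 red 389 d 1.0
```

```bash
python3 - <<'E'
from h import *
a,Ka,Ta=load('scene0');b,Kb,Tb=load('side0')
def tri(p,q):
    X=cv2.triangulatePoints(Ka@Ta[:3],Kb@Tb[:3],np.array(p,float).reshape(2,1),np.array(q,float).reshape(2,1));return (X[:3]/X[3]).ravel().round(3)
print('lever top',tri((259,91),(166,227)),'lever low',tri((258,110),(188,252)))
print('can top',tri((209,178),(363,292)))
# R2 fresh look
s=pose();im,K,T=snap('wrist','w18.png');im=im[:,:,::-1].copy();reds(im,K,T)
im,K,T=load('w8');print('vise rear z.087',ray(K,T,[[546,182],[622,184]],.087).round(3).tolist(),'left?',ray(K,T,[[628,130]],.087).round(3).tolist())
print(proj(K,T,[[.495,.005,.087],[.495,-.12,.087]]).round())
E
```

```text
lever top [0.756 0.125 0.357] lever low [0.736 0.122 0.288]
can top [0.4   0.091 0.135]
t 43.05 tcp [ 0.6794 -0.0617  0.2262] yaw(tool x) -177.01 w 0.0515 gf 0.0 F [ 0.2  0.6 -0.1] tilt 0.03
vise rear z.087 [[0.491, -0.088, 0.087], [0.49, -0.023, 0.087]] left? [[0.445, -0.032, 0.087]]
[[653. 191.]
 [507. 184.]]
```

{"fn": "servo_tool", "kwargs": {
  "commands": [
    [[-0.05, -1, 3, 0, 4], [-0.05, -1.5, 3, 0, 4], [-0.05, -1.5, 3, 0, 1.7], [-0.05, 0, 0, 0, 0], [-0.05, 0, 0, 0, 0]]
  ]
}}

```text
time: 43.6
eef_pos: [0.6396, 0.0286, 0.2267]
tool_rot: [-0.348, 3.122, -0.001]
contact_force: [-0.6, -0.8, 0.4]
grip_width: 0.0491
grip_force: 0.0
```

```bash
python3 - <<'E'
from h import *
s=pose();im,K,T=snap('wrist','w19.png');im=im[:,:,::-1].copy();reds(im,K,T);plates(im,K,T,k=3);plates(im,K,T,k=3,S=40,V=120)
im,K,T=snap('side','s8.png');im=im[:,:,::-1].copy();plates(im,K,T,k=1)
E
```

```text
t 43.6 tcp [0.6396 0.0286 0.2267] yaw(tool x) -167.29 w 0.0491 gf 0.0 F [-0.6 -0.8  0.4] tilt 0.04
red px [332.  28.] A 65 w [0.491 0.014 0.01 ]
```

```bash
python3 - <<'E'
from h import *
im,K,T=load('w19');h=cv2.cvtColor(im,cv2.COLOR_BGR2HSV)
for q in ([.508,.05],[.49,.022],[.53,.035],[.49,.07]):
    p=proj(K,T,[*q,.01])[0].round().astype(int);print(q,p,h[max(p[1],0),p[0]])
for V in(60,75,90): plates(im,K,T,k=3,S=60,V=V)
E
```

```text
[0.508, 0.05] [360  53] [ 9 50 71]
[0.49, 0.022] [339  29] [  1 177  88]
[0.53, 0.035] [342  71] [165   9 120]
[0.49, 0.07] [382  40] [150   2 156]
px [355.  45.] ctr [0.5074 0.0505] yaw 12.65 size [78.2 79. ] A 4037 red 432 d 0.2
```

{"fn": "servo_tool", "kwargs": {
  "commands": [
    [[-0.05, -2.5, 0.2, 0, 0], [-0.05, -2.5, 0.2, -2, 0], [-0.05, -2.5, 0.1, -3, 0], [-0.05, -2.4, 0, -3, 0], [-0.05, 0, 0, -4, 0]]
  ]
}}

```text
time: 44.2
eef_pos: [0.5401, 0.0327, 0.1066]
tool_rot: [-0.345, 3.12, -0.001]
contact_force: [0.5, 0.2, -0.0]
grip_width: 0.049
grip_force: 0.0
```

{"fn": "servo_tool", "kwargs": {
  "commands": [
    [[-0.05, 0, 0, -3, 0], [-0.05, 0, 0, 0, 0], [-0.05, 0, 0, 0, 0]]
  ]
}}

```text
time: 44.5
eef_pos: [0.5414, 0.0329, 0.0771]
tool_rot: [0.346, -3.122, 0.0]
contact_force: [0.6, -0.6, 0.7]
grip_width: 0.0489
grip_force: 0.0
```

{"fn": "servo_tool", "kwargs": {
  "commands": [
    [[-0.05, -0.1, 0.1, -3, 0], [-0.05, 0, 0, -3, 0], [-0.05, 0, 0, -1.5, 0], [-0.05, 0, 0, 0, 0], [-0.05, 0, 0, 0, 0]]
  ]
}}

```text
time: 45.0
eef_pos: [0.541, 0.0345, 0.003]
tool_rot: [-0.347, 3.121, -0.0]
contact_force: [-0.1, -0.0, 0.1]
grip_width: 0.0488
grip_force: 0.0
```

{"fn": "servo_tool", "kwargs": {
  "commands": [
    [[-0.05, 0, 0, -1.2, 0], [-0.05, 0, 0, 0, 0]]
  ]
}}

```text
time: 45.2
eef_pos: [0.5399, 0.0346, -0.0112]
tool_rot: [0.347, -3.122, -0.0]
contact_force: [-1.8, -0.4, -0.7]
grip_width: 0.0487
grip_force: 0.0
```

{"fn": "servo_tool", "kwargs": {
  "commands": [
    [[-0.05, 0, 0, -0.7, 0], [-0.05, 0, 0, 0, 0], [0.3, 0, 0, 0, 0], [0.5, 0, 0, 0, 0], [0.5, 0, 0, 0, 0]]
  ],
  "newtons": 55
}}

```text
time: 45.7
eef_pos: [0.5402, 0.0346, -0.0175]
tool_rot: [-0.347, 3.122, -0.0]
contact_force: [0.0, -0.7, -0.5]
grip_width: 0.0333
grip_force: 55.0
```

{"fn": "servo_tool", "kwargs": {
  "commands": [
    [[0.5, 0, 0, 0, 0], [0.5, 0, 0, 2, 0], [0.5, 0, 0, 3, 0], [0.5, 0, 0, 3, 0], [0.5, 0, 0, 3, 0]]
  ]
}}

```text
time: 46.2
eef_pos: [0.5397, 0.0346, 0.0933]
tool_rot: [0.347, -3.122, -0.0]
contact_force: [0.7, -0.8, -2.6]
grip_width: 0.0327
grip_force: 55.0
```

{"fn": "servo_tool", "kwargs": {
  "commands": [
    [[0.5, 0, 0, 3, 0], [0.5, 0, 0, 1, 0], [0.5, 0, 0, 0, 0]]
  ]
}}

```text
time: 46.5
eef_pos: [0.5405, 0.0346, 0.1331]
tool_rot: [-0.347, 3.12, -0.0]
contact_force: [0.1, 0.7, -2.3]
grip_width: 0.0329
grip_force: 55.0
```

{"fn": "servo_tool", "kwargs": {
  "commands": [
    [[0.5, 0, 0, 3, 0], [0.5, 0, -2, 1, 0], [0.5, 0, -4, 0, -2], [0.5, 0, -4.5, 0, -4], [0.5, 0, -4.5, 0, -3.6]]
  ]
}}

```text
time: 47.0
eef_pos: [0.5393, -0.1166, 0.17]
tool_rot: [0.082, -3.138, -0.001]
contact_force: [0.3, -0.2, -1.8]
grip_width: 0.033
grip_force: 55.0
```

{"fn": "servo_tool", "kwargs": {
  "commands": [
    [[0.5, 0, -4.5, 0, 0], [0.5, 0, -4.5, 0, 0], [0.5, 0, -4.5, 0, 0], [0.5, -1, -4.5, 0, 0], [0.5, -2, -4.5, 0, 0]]
  ]
}}

```text
time: 47.5
eef_pos: [0.5094, -0.3418, 0.1693]
tool_rot: [0.086, -3.138, -0.003]
contact_force: [0.7, 0.2, -2.5]
grip_width: 0.0333
grip_force: 55.0
```

{"fn": "servo_tool", "kwargs": {
  "commands": [
    [[0.5, -2, -4.5, -2, 0], [0.5, -1.7, -4.5, -3, 0], [0.5, 0, -3.5, -3, 0], [0.5, 0, 0, 0, 0], [0.5, 0, 0, 0, 0]]
  ]
}}

```text
time: 48.0
eef_pos: [0.4753, -0.457, 0.094]
tool_rot: [0.083, -3.138, -0.005]
contact_force: [1.4, 0.0, -1.6]
grip_width: 0.0331
grip_force: 55.0
```

```bash
python3 - <<'E'
from h import *
s=pose();im,K,T=snap('wrist','w20.png');im=im[:,:,::-1].copy();z=s['eef_pos'][2]+.0275
print('held');reds(im,K,T,z);plates(im,K,T,z=z,k=3);plates(im,K,T,z=z,k=3,S=40,V=120)
E
```

```text
t 48.0 tcp [ 0.4753 -0.457   0.094 ] yaw(tool x) -176.97 w 0.0331 gf 55.0 F [ 1.4  0.  -1.6] tilt 0.24
held
red px [314. 149.] A 2215 w [ 0.423 -0.46   0.122]
red px [357. 192.] A 243 w [ 0.443 -0.438  0.122]
px [353. 178.] ctr [ 0.4435 -0.4374] yaw 2.95 size [81.1 82. ] A 4308 red 2458 d -2.5
```

{"fn": "servo_tool", "kwargs": {
  "commands": [
    [[0.5, 0, -1.3, 0, 0], [0.5, 0, 0, -3, 0], [0.5, 0, 0, -3, 0], [0.5, 0, 0, -1.5, 0], [0.5, 0, 0, 0, 0]]
  ]
}}

```text
time: 48.55
eef_pos: [0.4759, -0.4696, 0.0204]
tool_rot: [0.086, -3.139, -0.003]
contact_force: [0.6, 0.2, -0.5]
grip_width: 0.0329
grip_force: 55.0
```

{"fn": "servo_tool", "kwargs": {
  "commands": [
    [[0.5, 0, 0, 0, 0], [0.5, 0, 0, -1, 0], [0.5, 0, 0, 0, 0], [0.5, 0, 0, 0, 0]]
  ]
}}

```text
time: 48.95
eef_pos: [0.4763, -0.4705, 0.0123]
tool_rot: [-0.085, 3.14, -0.0]
contact_force: [0.4, 0.1, -2.3]
grip_width: 0.0333
grip_force: 55.0
```

{"fn": "servo_tool", "kwargs": {
  "commands": [
    [[0.5, 0, 0, -1, 0], [0.5, 0, 0, 0, 0], [0.5, 0, 0, 0, 0]]
  ]
}}

```text
time: 49.25
eef_pos: [0.476, -0.4703, 0.0015]
tool_rot: [0.085, -3.14, -0.001]
contact_force: [-0.4, 0.2, -2.3]
grip_width: 0.033
grip_force: 55.0
```

{"fn": "servo_tool", "kwargs": {
  "commands": [
    [[0.5, 0, 0, -0.3, 0], [0.5, 0, 0, 0, 0]]
  ]
}}

```text
time: 49.45
eef_pos: [0.4761, -0.4704, -0.0013]
tool_rot: [0.085, -3.14, -0.0]
contact_force: [0.5, 0.0, -1.8]
grip_width: 0.0331
grip_force: 55.0
```

{"fn": "servo_tool", "kwargs": {
  "commands": [
    [[0.5, 0, 0, -0.1, 0], [0.5, 0, 0, 0, 0]]
  ]
}}

```text
time: 49.65
eef_pos: [0.4762, -0.4704, -0.002]
tool_rot: [-0.085, 3.14, -0.0]
contact_force: [-0.4, 0.8, -0.7]
grip_width: 0.0329
grip_force: 55.0
```

{"fn": "servo_tool", "kwargs": {
  "commands": [
    [[0.15, 0, 0, 0, 0], [0.15, 0, 0, 0, 0], [0.15, 0, 0, 1, 0], [0.15, 0, 0, 4, 0], [0.15, 0, 0, 4, 0]]
  ]
}}

```text
time: 50.15
eef_pos: [0.4759, -0.4701, 0.0893]
tool_rot: [0.085, -3.14, -0.001]
contact_force: [0.7, -0.4, 0.8]
grip_width: 0.0397
grip_force: 0.0
```

{"fn": "servo_tool", "kwargs": {
  "commands": [
    [[0.5, 2, 0.5, 5, 0], [1, 4, 2, 5, 0], [1, 4, 3, 4, 0], [1, 4, 3, 4, 0], [1, 0, 0, 0, 0]]
  ]
}}

```text
time: 50.65
eef_pos: [0.5907, -0.4019, 0.2401]
tool_rot: [-0.09, 3.134, -0.006]
contact_force: [0.4, -0.9, 0.5]
grip_width: 0.0039
grip_force: 0.0
```

```bash
python3 - <<'E'
from h import *
s=pose();im,K,T=snap('wrist','w21.png');im=im[:,:,::-1].copy()
print('bin');plates(im,K,T,z=.025,k=3,S=45,V=120);reds(im,K,T,.025)
im,K,T=snap('side','s9.png')
E
```

```text
t 50.65 tcp [ 0.5907 -0.4019  0.2401] yaw(tool x) -176.71 w 0.0039 gf 0.0 F [ 0.4 -0.9  0.5] tilt 0.4
bin
red px [257.   7.] A 320 w [ 0.427 -0.473  0.025]
red px [299.  51.] A 374 w [ 0.467 -0.427  0.025]
```

View pics/w21.png

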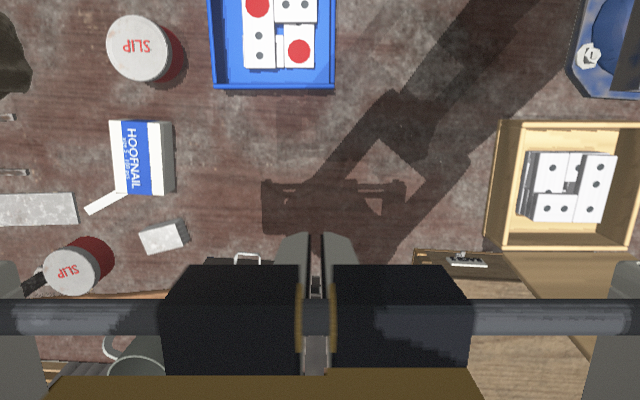

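The bin holds both red-marked plates, crossed flat at (257,7) and (299,51). The pile of four sits neatly in the box at (570,185). Now the lid: going behind it on the knob's right side.

{"fn": "servo_tool", "kwargs": {
  "commands": [
    [[1, 3, 4, 0, 0], [1, 3, 4, 0, 0], [1, 3, 4, 0, 0], [1, 3, 4, 0, 0], [1, 3, 4, 0, 0]]
  ]
}}

```text
time: 51.25
eef_pos: [0.7369, -0.2035, 0.233]
tool_rot: [0.083, -3.139, -0.0]
contact_force: [-0.6, -0.5, 1.0]
grip_width: 0.0008
grip_force: 0.0
```

{"fn": "servo_tool", "kwargs": {
  "commands": [
    [[1, 1, 4, 0, 0], [1, 0, 1, 0, 0], [1, 0, 0, 0, 0], [1, 0, 0, 0, 0]]
  ]
}}

```text
time: 51.65
eef_pos: [0.7462, -0.1556, 0.2336]
tool_rot: [0.083, -3.14, 0.0]
contact_force: [-0.0, 0.9, -0.1]
grip_width: 0.0006
grip_force: 0.0
```

```bash
python3 - <<'E'
from h import *
s=pose()
# refine knob / lid: dark knob in w1 and side0
im,K,T=load('w1');im2,K2,T2=load('side0')
def knob(im,b):
    h=cv2.cvtColor(im,cv2.COLOR_BGR2HSV)[b[1]:b[3],b[0]:b[2],2];m=(h<45).astype('uint8');n,l,st,c=cv2.connectedComponentsWithStats(m);i=1+np.argmax(st[1:,4]);return c[i]+[b[0],b[1]]
a=knob(im,(425,200,465,240));b=knob(im2,(222,207,240,225));print(a,b)
X=cv2.triangulatePoints(K@T[:3],K2@T2[:3],a.reshape(2,1),b.reshape(2,1));print('knob',(X[:3]/X[3]).ravel().round(3))
E
```

```text
t 51.65 tcp [ 0.7462 -0.1556  0.2336] yaw(tool x) -176.97 w 0.0006 gf 0.0 F [-0.   0.9 -0.1] tilt 0.04
[443.88640974 223.3306288 ] [230.6741573  216.57303371]
knob [ 0.734 -0.097  0.165]
```

{"fn": "servo_tool", "kwargs": {
  "commands": [
    [[1, 0.3, 0.5, -3, 0], [1, 0, 0, -3, 0], [1, 0, 0, -2, 0], [1, 0, 0, 0, 0], [1, 0, 0, 0, 0]]
  ]
}}

```text
time: 52.15
eef_pos: [0.7496, -0.1506, 0.1547]
tool_rot: [-0.082, 3.14, -0.0]
contact_force: [0.1, -0.1, 0.9]
grip_width: 0.0004
grip_force: 0.0
```

{"fn": "servo_tool", "kwargs": {
  "commands": [
    [[1, -1, 0, 0, 0], [1, -1, 0, 0, 0], [1, -1, 0, 0, 0], [1, -1, -0.1, 0, 0], [1, 0, 0, 0, 0]]
  ]
}}

```text
time: 52.65
eef_pos: [0.7089, -0.1502, 0.1549]
tool_rot: [-0.085, 3.14, -0.0]
contact_force: [-0.4, 0.1, 0.3]
grip_width: 0.0009
grip_force: 0.0
```

{"fn": "servo_tool", "kwargs": {
  "commands": [
    [[1, -1, 0, 0, 0], [1, -1, -0.1, 0, 0], [1, 0, 0, 0, 0]]
  ]
}}

```text
time: 52.95
eef_pos: [0.6889, -0.1511, 0.1541]
tool_rot: [0.085, -3.14, 0.0]
contact_force: [0.1, 0.0, -0.9]
grip_width: 0.0004
grip_force: 0.0
```

{"fn": "servo_tool", "kwargs": {
  "commands": [
    [[1, -1, 0, 0, 0], [1, -1, -0.1, 0, 0], [1, 0, 0, 0, 0]]
  ]
}}

```text
time: 53.25
eef_pos: [0.6689, -0.1522, 0.1541]
tool_rot: [0.085, -3.14, 0.0]
contact_force: [-0.0, -0.4, 0.4]
grip_width: 0.0004
grip_force: 0.0
```

```bash
python3 - <<'E'
from h import *
s=pose();im,K,T=snap('side','s10.png')
x,K2,T2=load('side0');d=cv2.absdiff(im[:,:,::-1],x)[200:290,225:275].max(2)
# lid free edge: wood-coloured pixels columns in rows
h=cv2.cvtColor(im,cv2.COLOR_RGB2HSV)
for n,i in(('now',h),('then',cv2.cvtColor(x,cv2.COLOR_BGR2HSV))):
    print(n,[int(np.sum((i[r,230:320,0]>10)&(i[r,230:320,0]<25)&(i[r,230:320,1]>60)&(i[r,230:320,2]>130))) for r in range(190,285,8)])
th=np.radians([100,90,80,70,60,50]);Rz=Rt.from_euler('z',3.1,degrees=True).as_matrix()
for t in th: print(np.degrees(t).round(),proj(K,T,[Rz@[-.15*np.cos(t),dy,0]+[.674,-.1003,.052+.15*np.sin(t)] for dy in(-.075,.075)]).round().tolist())
E
```

```text
t 53.25 tcp [ 0.6689 -0.1522  0.1541] yaw(tool x) -176.92 w 0.0004 gf 0.0 F [-0.  -0.4  0.4] tilt 0.02
now [0, 25, 26, 14, 20, 24, 22, 36, 28, 26, 9, 7]
then [2, 3, 3, 2, 3, 4, 4, 52, 52, 53, 1, 0]
100.0 [[247.0, 187.0], [237.0, 229.0]]
90.0 [[257.0, 186.0], [248.0, 228.0]]
80.0 [[267.0, 187.0], [260.0, 229.0]]
70.0 [[277.0, 189.0], [271.0, 231.0]]
60.0 [[287.0, 192.0], [282.0, 235.0]]
50.0 [[295.0, 196.0], [291.0, 239.0]]
```

The lid has moved forward. Following it over the arc.

{"fn": "servo_tool", "kwargs": {
  "commands": [
    [[1, -1.4, -0.1, -0.3, 0], [1, -1.4, -0.1, -0.4, 0], [1, -1.4, 0, -0.6, 0], [1, 0, 0, 0, 0]]
  ]
}}

```text
time: 53.7
eef_pos: [0.627, -0.1541, 0.1405]
tool_rot: [0.084, -3.14, -0.0]
contact_force: [-0.4, 0.4, 0.2]
grip_width: 0.0005
grip_force: 0.0
```

{"fn": "servo_tool", "kwargs": {
  "commands": [
    [[1, -1, -0.1, -0.5, 0], [1, -0.9, 0, -0.6, 0], [1, -0.8, -0.1, -0.8, 0], [1, 0, 0, 0, 0]]
  ]
}}

```text
time: 54.1
eef_pos: [0.5997, -0.156, 0.1206]
tool_rot: [0.084, -3.139, -0.001]
contact_force: [-0.4, -0.2, -0.3]
grip_width: 0.0004
grip_force: 0.0
```

{"fn": "servo_tool", "kwargs": {
  "commands": [
    [[1, -0.8, 0, -0.8, 0], [1, -0.7, -0.1, -0.8, 0], [1, -0.6, 0, -0.8, 0], [1, 0, 0, 0, 0]]
  ]
}}

```text
time: 54.5
eef_pos: [0.5787, -0.1569, 0.0964]
tool_rot: [0.085, -3.139, -0.001]
contact_force: [0.3, -0.3, 0.5]
grip_width: 0.0003
grip_force: 0.0
```

```bash
python3 - <<'E'
from h import *
s=pose();im,K,T=snap('side','s11.png')
h=cv2.cvtColor(im,cv2.COLOR_RGB2HSV)
w=(h[...,0]>10)&(h[...,0]<25)&(h[...,1]>60)&(h[...,2]>110)
print([(r,np.where(w[r,240:325])[0][[0,-1]]+240 if w[r,240:325].any() else None) for r in range(196,300,8)])
Rz=Rt.from_euler('z',3.1,degrees=True).as_matrix()
for t in np.radians([50,40,30,20,10,0]): print(np.degrees(t).round(),proj(K,T,[Rz@[-.15*np.cos(t),dy,0]+[.674,-.1003,.052+.15*np.sin(t)] for dy in(-.075,.075)]).round().tolist())
E
```

```text
t 54.5 tcp [ 0.5787 -0.1569  0.0964] yaw(tool x) -176.92 w 0.0003 gf 0.0 F [ 0.3 -0.3  0.5] tilt 0.11
[(196, array([240, 262])), (204, array([240, 324])), (212, array([240, 318])), (220, array([240, 318])), (228, array([240, 322])), (236, array([240, 317])), (244, array([240, 314])), (252, array([240, 311])), (260, array([240, 309])), (268, array([249, 314])), (276, array([253, 272])), (284, array([251, 283])), (292, array([257, 314]))]
50.0 [[295.0, 196.0], [291.0, 239.0]]
40.0 [[302.0, 202.0], [300.0, 244.0]]
30.0 [[308.0, 207.0], [306.0, 250.0]]
20.0 [[312.0, 214.0], [311.0, 257.0]]
10.0 [[315.0, 220.0], [314.0, 263.0]]
0.0 [[316.0, 227.0], [315.0, 270.0]]
```

```bash
python3 - <<'E'
from h import *
for n in('s8','s9','s10','s11'):
    im,K,T=load(n);g=cv2.cvtColor(im,cv2.COLOR_BGR2GRAY);p=proj(K,T,[.6,-.103,.046])[0].astype(int)
    print(n,p,'white px near pile',int((g[p[1]-20:p[1]+20,p[0]-20:p[0]+20]>200).sum()), 'around',g[p[1],p[0]-20:p[0]+24:4].tolist())
E
```

```text
s8 [287 248] white px near pile 794 around [206, 203, 240, 229, 243, 242, 243, 242, 243, 192, 229]
s9 [287 248] white px near pile 553 around [187, 183, 224, 210, 227, 227, 228, 228, 229, 170, 211]
s10 [287 248] white px near pile 49 around [174, 166, 209, 98, 105, 105, 107, 106, 140, 150, 197]
s11 [287 248] white px near pile 3 around [120, 124, 118, 111, 94, 75, 86, 90, 101, 112, 105]
```

{"fn": "servo_tool", "kwargs": {
  "commands": [
    [[1, -0.6, 0, -1, 0], [1, -0.5, -0.1, -1, 0], [1, -0.4, 0, -0.9, 0]]
  ]
}}

```text
time: 54.85
eef_pos: [0.5644, -0.158, 0.0678]
tool_rot: [0.085, -3.14, -0.0]
contact_force: [-0.2, -0.3, 0.5]
grip_width: 0.0007
grip_force: 0.3
```

{"fn": "servo_tool", "kwargs": {
  "commands": [
    [[1, -0.2, 0, -1, 0], [1, -0.1, 0, -0.8, 0], [1, 0, 0, 0, 0]]
  ]
}}

```text
time: 55.15
eef_pos: [0.5613, -0.1579, 0.0494]
tool_rot: [0.085, -3.139, -0.001]
contact_force: [0.3, 0.7, -0.1]
grip_width: 0.0002
grip_force: 0.0
```

{"fn": "servo_tool", "kwargs": {
  "commands": [
    [[1, 0, 0, -0.5, 0], [1, 0, 0, 0, 0]]
  ]
}}

```text
time: 55.35
eef_pos: [0.562, -0.158, 0.0455]
tool_rot: [0.085, -3.14, -0.0]
contact_force: [-0.1, 0.9, 0.3]
grip_width: 0.0007
grip_force: 0.0
```

{"fn": "servo_tool", "kwargs": {
  "commands": [
    [[1, 0, 0, -0.4, 0], [1, 0, 0, 0, 0]]
  ]
}}

```text
time: 55.55
eef_pos: [0.5619, -0.158, 0.0416]
tool_rot: [0.085, -3.14, -0.0]
contact_force: [-0.3, -0.5, 0.6]
grip_width: 0.0008
grip_force: 0.0
```

{"fn": "servo_tool", "kwargs": {
  "commands": [
    [[1, 0, 0, -0.2, 0], [1, 0, 0, 0, 0]]
  ]
}}

```text
time: 55.75
eef_pos: [0.562, -0.158, 0.0398]
tool_rot: [0.085, -3.14, -0.0]
contact_force: [-0.4, -0.4, 0.3]
grip_width: 0.0005
grip_force: 0.0
```

{"fn": "servo_tool", "kwargs": {
  "commands": [
    [[1, 0, 0, -0.1, 0], [1, 0, 0, 0, 0]]
  ]
}}

```text
time: 55.95
eef_pos: [0.5621, -0.1581, 0.0392]
tool_rot: [-0.085, 3.14, -0.0]
contact_force: [-0.8, 1.0, 3.1]
grip_width: 0.0005
grip_force: 1.3
```

{"fn": "servo_tool", "kwargs": {
  "commands": [
    [[1, 0, 0, -0.1, 0], [1, 0, 0, 0, 0]]
  ]
}}

```text
time: 56.15
eef_pos: [0.5622, -0.1581, 0.0391]
tool_rot: [-0.085, 3.14, -0.0]
contact_force: [-5.7, 1.3, 12.4]
grip_width: 0.0002
grip_force: 6.2
```

{"fn": "servo_tool", "kwargs": {
  "commands": [
    [[1, 0, 0, -0.1, 0], [1, 0, 0, 0, 0]]
  ]
}}

```text
time: 56.35
eef_pos: [0.5622, -0.1581, 0.0389]
tool_rot: [-0.085, 3.14, -0.001]
contact_force: [-10.8, 2.6, 21.5]
grip_width: 0.0007
grip_force: 10.7
```

The lid bottomed out firmly at tip height 60 mm, which is shut. Retreating and checking the knob.

{"fn": "servo_tool", "kwargs": {
  "commands": [
    [[1, 0, 0, 1, 0], [1, 0, 0, 4, 0], [1, 0, 0, 4, 0], [1, 0, -2, 5, 0], [1, 0, -4, 2, 0]]
  ]
}}

```text
time: 56.85
eef_pos: [0.5631, -0.216, 0.1987]
tool_rot: [-0.089, 3.135, -0.003]
contact_force: [0.9, 0.5, 0.5]
grip_width: 0.0005
grip_force: 0.0
```

{"fn": "servo_tool", "kwargs": {
  "commands": [
    [[1, 2, -4, 0, 0], [1, 2, -2, 0, 0], [1, 0, 0, 0, 0], [1, 0, 0, 0, 0]]
  ]
}}

```text
time: 57.25
eef_pos: [0.6019, -0.2767, 0.1928]
tool_rot: [0.084, -3.14, -0.001]
contact_force: [-0.0, 0.4, 0.2]
grip_width: 0.0005
grip_force: 0.0
```

```bash
python3 - <<'E'
from h import *
s=pose();obs=[]
c=[.599-.045*.9985,-.1043-.045*.054]
for n in('wrist','side'):
    im,K,T=snap(n,n+'_end.png');p=proj(K,T,[.554,-.1065,.095])[0];b=np.r_[p-22,p+22].astype(int)
    v=cv2.cvtColor(im,cv2.COLOR_RGB2HSV)[max(b[1],0):b[3],max(b[0],0):b[2],2];m=(v<40).astype('uint8');k,l,st,ce=cv2.connectedComponentsWithStats(m);i=1+np.argmax(st[1:,4]);q=ce[i]+[max(b[0],0),max(b[1],0)]
    print(n,'pred',p.round(1),'found',q.round(1),'A',st[i,4],'corners pred shut',proj(K,T,[[.5212-.0,-.034,.060],[.5284,-.1826,.060]]).round().tolist());obs.append((K@T[:3],q))
    if n=='side': reds(im[:,:,::-1].copy(),K,T)
X=cv2.triangulatePoints(obs[0][0],obs[1][0],obs[0][1].reshape(2,1),obs[1][1].reshape(2,1));print('knob',(X[:3]/X[3]).ravel().round(3))
E
```

```text
t 57.25 tcp [ 0.6019 -0.2767  0.1928] yaw(tool x) -176.93 w 0.0005 gf 0.0 F [-0.   0.4  0.2] tilt 0.06
wrist pred [522.8 144.6] found [513.3 141.7] A 605 corners pred shut [[587.0, 108.0], [423.0, 107.0]]
side pred [303.9 236.1] found [303.7 237.5] A 103 corners pred shut [[315.0, 267.0], [316.0, 225.0]]
red px [179. 241.] A 287 w [ 0.924 -0.141  0.01 ]
red px [361. 333.] A 569 w [0.405 0.107 0.01 ]
knob [ 0.554 -0.109  0.086]
```

```bash
python3 -c "
from cell import workorder;print(workorder.finish_job())"
```

```text
the job is handed in; nothing more can be done
None
```

The job is handed in (no verdict came back): all four good plates are piled in the box with alternating heels, both red-marked plates lie flat in the reject bin, the lid is shut, and the oil can and grease tin were left alone.

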